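# Empty the bone pail into the counter tray

### The arm

A 7-joint arm with a two-finger parallel gripper is mounted at the origin on the work surface. World frame = base frame: x ahead of the robot, y to its left, z up, the work surface at z = 0. Lengths are in m, angles in rad, forces in N, time in s.
With the tool pointing down it reaches from about 0.35 to 0.9 m from the base axis. Payload 8.1 kg.
Tool frame: the origin (TCP) lies midway between the tips of the shut fingers; the grasp point (between the pads) lies 19 mm behind it; z points along the fingers, x is the direction in which the jaws open and shut, and the axes are right-handed (so a half turn about z gives the same grasp; the last joint's range is limited). The gripper opens to 92 mm and grips with 3 to 60 N. Pads are 19 mm wide; open, the fingers measure 130 mm over their backs; the gripper's body (75 mm by 190 mm) begins 47 mm behind the grasp point.
Start: joints at [-1.438, 0.434, 0.025, 1.573, -0.012, 1.134, -0.075], TCP at [0.146, 0.608, 0.227] pointing down, gripper open.
Joint ranges: [-2.62, 2.62], [-0.44, 2.09], [-1.27, 1.32], [0.08, 2.57], [-1.32, 4.46], [0.12, 2], [-2.74, 2.74]. Speed limits (rad/s): [2.22, 2.22, 3.01, 3.01, 3.14, 3.14, 3.14].

### API

Orientations are given as a rotation vector (axis times angle).
In Python, from cell import arm gives the robot as it stands. The module is installed in compiled form; this text tells all that it offers.
- The arm moves only by the tool play_rows, never from a script. Its argument "motion" is a list of rows, each a list of 7 numbers: the gripper's target within -1 to 1 (fully open at 1, half-way at 0, shut at -1), then the shift along the tool's x, y, z in mm, then the turn, a rotation vector about the tool's x, y, z in rad. In form: [[claw, tx, ty, tz, ax, ay, az], ...]. A call has 1 to 10 rows; each row is the pose to reach, as a shift and turn from the pose measured when the call began, along the tool's axes at that moment; what a row does not reach only later rows make up. A row lasts 1/10 s, in which the tool goes at most 50 mm and 8.59 degrees, less where a joint would pass 70% of its speed; a pose out of reach is approached as far as the arm can. A call with a gripper value outside its range is refused whole. The fingers move at their own pace and stop on an object; "force" is the grip in N (left out, the last holds). Time passes only in rows, so rows that repeat a pose let the fingers close. It gives the time, the measured TCP pose, the force and the opening at its end, in the units of the state.
- arm.observe(): the state, without advancing time (a new reading comes with each control period).
- arm.get_image(name): name is "side" or "top" or "wrist"; returns a dict with "img" (420x560x3 uint8, blue, green, red), "depth" (420x560 float32, m along the optical axis (not along the pixel's ray), 0 where there is no reading), "K" (3x3 intrinsics, pixels), "rvec" (rotation vector, rad) and "tvec" (3), from world to camera coordinates, as OpenCV has them. Camera axes: x right, y down, z forward; pixel columns grow to the right and rows downward; lengths in m; the calibration is good to about 2 mm. A picture is of the moment at which its call begins.
- arm.sign_off(): hands the job in, once; it reports no verdict.
Trained networks look in a picture, given as the dict that the camera call returned (one of the last four; its "shot" number tells which), for a name from the list of things; names that differ only in an ending like _2 or _b are one class to them, and where a whole thing is asked for, a point or a joint stands for the part that bears it (a point fixed in the world has none). Each returns a list of dicts, best first, with "score" (0 to 1); they miss things now and then, are a little off and sometimes report something else, mostly with a low value. They report only what shows in the picture. A call takes as long as a camera call. They do not tell look-alikes from the thing itself.
- arm.look_for(picture, query): "box" ([left, top, width, height] as shares, 0 to 1, of the picture: columns of its width, rows of its height, round what is visible of it).
The state is a dict: "clock": time; "joints": joint angles; "dq": joint speeds; "joint_efforts": joint torques, N m; "position": TCP position; "ee_rot": TCP orientation; "force": force on the tool from outside, world axes, zero at the start; "ft_torque": the same for the moment, N m; "width": opening from 0.0 (shut) to 1.0 (fully open).
Only numpy, scipy, OpenCV 4.12 (cv2) and the standard library are available. Lean on these libraries where they do the work, as an engineer would, in place of code of your own. Each camera call takes 0.05 s, during which the arm holds its last target. There are 200 camera calls.

### The job

Lift the small steel pail of sawn marrow bones out of the grey crate by the black roll of its bail, set it down upright on the red board and let go of it. Then take it by the foot grip at its bottom rim and tip all four bones into the white tray, and stand the empty pail upright on the red board again. Leave the other things where they are.

Things in the scene. Friction and masses are not known exactly. Their poses are not given: they have to be found in the camera images.
- pail: Loose round steel pail, open at the top: 98 mm outer diameter at the bottom, flaring to 142 mm over its rolled rim, 135 mm high, wall 3 mm, about 0.5 kg empty. Origin: centre of its underside; z along its axis to the mouth; the foot grip is on its -x side, the bail's ears at +y and -y, 120 mm up. It starts upright in the crate.
- bail (a joint): Lean of the bail (rad): 0 = upright in line with the pail's axis, positive = leaning to the pail's +x side (away from the foot grip), limits -1.2 to 1.2. It turns about the pail's y axis, 120 mm above the pail's underside; light friction holds it where it is left, but a pail lifted by it swings to hang nearly plumb. Left leaning far to the tray it can foul the tray in tipping.
- bail_roll: Black roll on top of the bail, the part to hold it by: 16 mm diameter, 60 mm long along its y axis (parallel to the pail's y); origin at its middle, 85 mm from the bail's hinge axis (205 mm above the pail's underside with the bail upright).
- bail_grip (a point): The middle of the black roll (same point as bail_roll).
- foot_grip: T-shaped steel grip on the pail's bottom rim. Origin: middle of its round crossbar, 80 mm from the pail's axis on its -x side (31 mm off the rim), 36 mm above the pail's underside. Crossbar 12 mm thick, 52 mm over its rounded ends, along the pail's y; a 10 mm stem runs down to the rim. Pinched by the two ends it lets the pail pivot. A gripper must lean 30 to 45 degrees outwards to clear the mouth.
- tray: Fixed white open tray on the middle of the red board, 260 mm (x) by 200 mm (y), 85 mm high over the board, wall 6 mm. Origin: centre of its underside, on the board; its two long walls face its +y and -y sides. The crate stands on one of these sides; the board on the other side is free, and that long wall's top edge can bear the pail's wall while it is tipped over it.
- board: Fixed long red cutting board, 20 mm thick, 560 mm (x) by 900 mm (y), all under the work. Origin: on the table under its centre; its top is at z = 20 mm. A low fixed rack of steel hooks (200 mm wide, 80 mm high) stands on it beyond the free spot, opposite to the crate.
- crate: Fixed grey crate on the board, left or right of the tray, 190 mm (x) by 175 mm (y), 75 mm high, wall and floor 6 mm; origin: centre of its underside. The pail starts in it, foot grip towards the crate's -x wall (towards the robot), too deep to be taken by the foot grip there.
- bone0: Loose sawn marrow bone, a cylinder 32 mm across and 30 mm long, about 40 g, in the pail at the start; origin at its centre.
- bone1: Loose sawn marrow bone, a cylinder 32 mm across and 30 mm long, about 40 g, in the pail at the start; origin at its centre.
- bone2: Loose sawn marrow bone, a cylinder 32 mm across and 30 mm long, about 40 g, in the pail at the start; origin at its centre.
- bone3: Loose sawn marrow bone, a cylinder 32 mm across and 30 mm long, about 40 g, in the pail at the start; origin at its centre.
- cleaver: bystander: cleaver, dark blade 150 x 75 mm, black handle 110 mm, lying flat across the near left of the board, handle to the right, 18 mm high; origin between handle and blade at its underside
- knife: bystander: boning knife, yellow handle 120 mm, blade 140 mm, lying flat across the near right of the board, 18 mm high; origin at the joint of handle and blade
- spice_jar: bystander: closed glass jar, 60 mm across, 90 mm high, on the board beyond the tray; origin at its underside
- pot: bystander: small empty steel pot without bail, 80 mm across, 70 mm high, on the board beyond the tray; origin at its underside
- weight: bystander: brass scale weight, 48 mm across, 66 mm high, on the board beyond the tray; origin at its underside
Mind the look-alikes: they are no part of the job. Leave any purple look-alike of the pail alone.

How it is judged:
By the outcome, as a careful person would: the job done as asked, in the order asked, and still so for the second after the job is handed in, with the robot touching nothing.
It also fails if it takes over 72 s, if anything falls off the work surface, if the arm or the gripper's body presses on something with over 40 N, if the wrist force passes 120 N, or if a joint passes its speed limit or range.

## Working session

There is one attempt and no reset: what is moved stays moved. The work goes in short steps, Python scripts to look and compute and a tool call to move; the robot and the scene stay as the last step left them, time stands still between calls to the robot, and variables do not carry over. Pictures are saved under pics/ and viewed, on a budget of 10 in all, crops included, one or two more only if the job needs it, and the job is handed in when it is done.

Besides the shell and the picture viewer there is one more tool, called as name(argument=value, ...) on one line, values as JSON. play_rows: Moves the arm, as the interface text tells. Its arguments: {"type":"object","properties":{"motion":{"type":"array"},"force":{"type":"number"}},"required":["motion"]}

```bash
mkdir -p pics
cat > h.py <<'E'
import numpy as np, cv2
from cell import arm
from scipy.spatial.transform import Rotation as R
np.set_printoptions(precision=4,suppress=True)
def P(d,u,v,z=None):
    """pixel(s)->world using depth"""
    u=np.asarray(u);v=np.asarray(v)
    Z=d["depth"][v.astype(int),u.astype(int)] if z is None else z
    K=d["K"];c=np.stack([(u-K[0,2])/K[0,0]*Z,(v-K[1,2])/K[1,1]*Z,Z],-1)
    Rm=cv2.Rodrigues(np.array(d["rvec"],float))[0]
    return (c-np.array(d["tvec"]).ravel())@Rm
def cloud(d):
    v,u=np.mgrid[0:420,0:560]; p=P(d,u,v); p[d["depth"]<=0]=np.nan; return p
def proj(d,p): return cv2.projectPoints(np.array(p,float).reshape(-1,3),np.array(d["rvec"],float),np.array(d["tvec"],float),d["K"],None)[0].reshape(-1,2)
def go(pos,rot):
    """rel shift (mm, tool axes) and turn to world pose"""
    s=arm.observe(); R0=R.from_rotvec(s["ee_rot"])
    return 1000*R0.inv().apply(np.array(pos)-s["position"]), (R0.inv()*rot).as_rotvec()
E
python3 - <<'E'
from h import *
s=arm.observe(); print(s)
ims=[]
for n in("top","side"):
    d=arm.get_image(n); ims.append(d["img"])
    print(n,"cam",-cv2.Rodrigues(np.array(d["rvec"],float))[0].T@np.array(d["tvec"]).ravel())
    for q in("pail","bail_roll","foot_grip","tray","crate","board"):
        for r in arm.look_for(d,q)[:3]:
            b=np.array(r["box"])*[560,420,560,420]; c=b[:2]+b[2:]/2
            print(q,round(r["score"],2),b.round(),P(d,*c))
    cv2.imwrite(f"pics/{n}0.png",d["img"])
E
```

```text
{'clock': 0.0, 'joints': array([-1.4376,  0.4352,  0.025 ,  1.5741, -0.0116,  1.134 , -0.0751]), 'dq': array([ 0.0005,  0.0006, -0.0008, -0.0013, -0.002 ,  0.0002,  0.0023]), 'joint_efforts': array([ -0.0004, -66.7871,   0.9845, -31.4455,  -0.0608,   0.043 ,
         0.0002]), 'position': array([0.1459, 0.6072, 0.2259]), 'ee_rot': array([ 2.4665,  1.944 , -0.0018]), 'force': array([-0.6238, -0.0939, -0.6548]), 'ft_torque': array([ 0.0211, -0.0372, -0.0344]), 'width': 0.997715832073757}
top cam [ 0.3708 -0.2019  1.4392]
pail 0.96 [317. 169.  50.  59.] [ 0.5124 -0.3591  0.0583]
pail 0.71 [307. 282.  52.  56.] [ 0.1993 -0.3108  0.2102]
pail 0.63 [450. 207.  64.  55.] [ 0.3981 -0.7981  0.0067]
bail_roll 0.67 [336. 205.  24.  13.] [ 0.4584 -0.3555  0.2225]
bail_roll 0.48 [330. 307.   7.  19.] [ 0.1853 -0.3111  0.2171]
foot_grip 0.42 [339. 217.  15.  13.] [ 0.4369 -0.3669  0.0756]
tray 0.85 [197. 122.  74.  98.] [ 0.6068 -0.0266  0.0237]
crate 0.87 [298. 161.  78.  78.] [ 0.5105 -0.3467  0.0322]
board 0.75 [ 81.  82. 291. 179.] [ 0.6062 -0.0033  0.0269]
side cam [0.0936 0.8107 1.3437]
pail 0.93 [328.  89.  42.  57.] [ 0.4038 -0.8025  0.0511]
pail 0.75 [350. 181.  37.  57.] [ 0.211  -0.3555  0.044 ]
pail 0.74 [265. 145.  44.  50.] [ 0.5177 -0.3906  0.0935]
bail_roll 0.51 [342.  85.  11.  14.] [ 0.5407 -1.3841 -0.2535]
bail_roll 0.42 [369. 181.  20.  10.] [ 0.19   -0.3134  0.2096]
foot_grip 0.49 [300. 184.   8.   9.] [ 0.4433 -0.3588  0.0585]
foot_grip 0.44 [361. 122.   9.   8.] [ 0.3305 -0.7955  0.035 ]
foot_grip 0.24 [143. 223.  38.  37.] [0.8072 0.0012 0.0221]
tray 0.69 [173. 203. 108.  86.] [ 0.6014 -0.0583  0.0253]
crate 0.72 [260. 163.  58.  53.] [ 0.4745 -0.2859  0.1147]
board 0.57 [ 57. 155. 286. 265.] [0.6159 0.1089 0.0143]
```

View pics/top0.png

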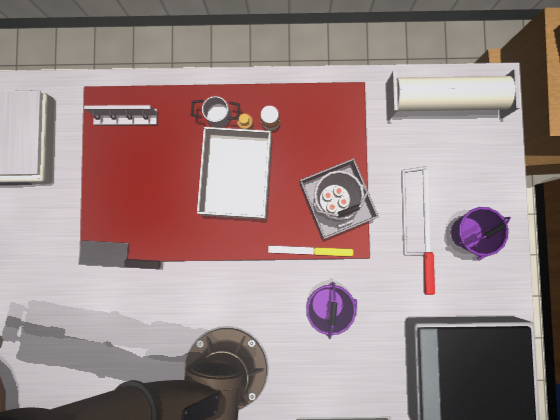

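View pics/side0.png

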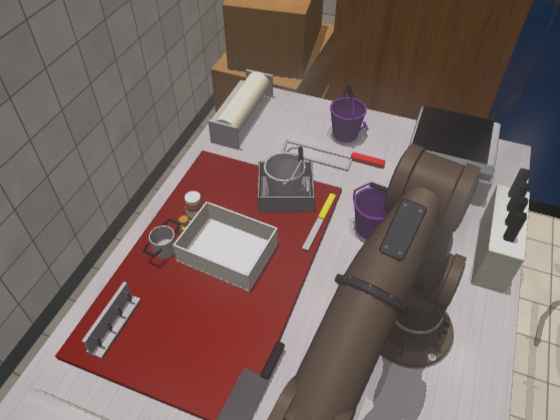

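Look-alikes for the pail: steel pail with bones in the grey crate (top px 342,198), purple pail (331,308), purple pail (481,231). I choose the steel one in the crate.

Run:
```python
from h import *
d=arm.get_image("top"); p=cloud(d); im=d["img"].astype(int)
x,y,z=p[...,0],p[...,1],p[...,2]
reg=(abs(x-.51)<.13)&(abs(y+.35)<.13)
hi=reg&(z>.185); q=p[hi]; print("bail high pts",len(q),q.mean(0)); 
top=q[q[:,2]>q[:,2].max()-.012]; dk=hi&(im.sum(-1)<150); t=p[dk]; print("dark",len(t),t.mean(0),t.min(0),t.max(0))
for a in(t,q):
  c=a[:,:2]-a[:,:2].mean(0); w,v=np.linalg.eigh(c.T@c); print("dir",np.degrees(np.arctan2(v[1,1],v[0,1])),np.sqrt(w/len(a)))
r=p[reg&(abs(z-.159)<.006)]
from scipy.optimize import least_squares
f=least_squares(lambda s:np.hypot(r[:,0]-s[0],r[:,1]-s[1])-.069,[.515,-.355],loss="soft_l1",f_scale=.002);print("rim",len(r),f.x,r[:,2].mean(),np.abs(f.fun).mean())
for nm,cx,cy,h0,h1,w in(("tray",.61,-.04,.095,.112,.2),("crate",.51,-.35,.088,.1,.16)):
  m=(abs(x-cx)<w)&(abs(y-cy)<w*.8)&(z>h0)&(z<h1)
  if nm=="crate": m&=np.hypot(x-f.x[0],y-f.x[1])>.074
  if nm=="tray": m&=(x<.73)&(im.min(-1)>60)
  a=p[m]; print(nm,len(a),cv2.minAreaRect((a[:,:2]*1000).astype(np.float32)),a[:,2].mean())
b=reg&(np.hypot(x-f.x[0],y-f.x[1])<.05)&(z<.1)&(z>0)
print("inside z pct",np.percentile(z[b],[5,50,95]))
c=im[150:250,285:385].astype(np.uint8); c=cv2.resize(c,None,fx=5.5,fy=5.5,interpolation=2)
cv2.imwrite("pics/c1.png",c)
```

```text
bail high pts 204 [ 0.4664 -0.3531  0.2126]<stdin>:6: RuntimeWarning: Mean of empty slice.
  ret = um.true_divide(
Traceback (most recent call last):
ValueError: zero-size array to reduction operation minimum which has no identity
```

Run:
```python
from h import *
d=arm.get_image("top"); p=cloud(d); im=d["img"].astype(int)
c=im[150:250,285:385].astype(np.uint8); c=cv2.resize(c,None,fx=5.5,fy=5.5,interpolation=2)
cv2.imwrite("pics/c1.png",c)
x,y,z=p[...,0],p[...,1],p[...,2]
reg=(abs(x-.51)<.13)&(abs(y+.35)<.13)
q=p[reg&(z>.185)]; t=p[reg&(z>.207)]
for a in(q,t):
  c=a[:,:2]-a[:,:2].mean(0); w,v=np.linalg.eigh(c.T@c); print(len(a),a.mean(0),a.max(0),"dir",np.degrees(np.arctan2(v[1,1],v[0,1])),np.sqrt(w/len(a)))
r=p[reg&(abs(z-.159)<.006)]
from scipy.optimize import least_squares
f=least_squares(lambda s:np.hypot(r[:,0]-s[0],r[:,1]-s[1])-.069,[.515,-.355],loss="soft_l1",f_scale=.002);print("rim",len(r),f.x,r[:,2].mean(),np.abs(f.fun).mean())
for nm,cx,cy,h0,h1,w in(("tray",.61,-.04,.095,.112,.2),("crate",.51,-.35,.088,.1,.16)):
  m=(abs(x-cx)<w)&(abs(y-cy)<w*.8)&(z>h0)&(z<h1)
  if nm=="crate": m&=np.hypot(x-f.x[0],y-f.x[1])>.074
  if nm=="tray": m&=(x<.76)
  n,l,st,_=cv2.connectedComponentsWithStats(m.astype(np.uint8),connectivity=8)
  if nm=="tray": m=l==1+np.argmax(st[1:,4])
  a=p[m]; print(nm,len(a),cv2.minAreaRect((a[:,:2]*1000).astype(np.float32)),a[:,2].mean())
b=reg&(np.hypot(x-f.x[0],y-f.x[1])<.05)&(z<.1)&(z>0)
print("inside z pct",np.percentile(z[b],[5,50,95]))
```

```text
204 [ 0.4662 -0.353   0.2134] [ 0.5101 -0.2833  0.2257] dir 109.18592716928593 [0.008  0.0322]
159 [ 0.4634 -0.3553  0.2181] [ 0.4861 -0.3088  0.2257] dir 109.93171800332182 [0.0045 0.022 ]
rim 369 [ 0.5118 -0.3381] 0.15977367453799018 0.0032469030345777463
tray 725 ((591.9285278320312, -35.836509704589844), (200.64193725585938, 260.8146667480469), 85.4807357788086) 0.10389480374517183
crate 495 ((510.0635070800781, -345.0018310546875), (190.19215393066406, 175.7258758544922), 21.183767318725586) 0.09403734235981051
inside z pct [0.0268 0.0462 0.0636]
```

View pics/c1.png

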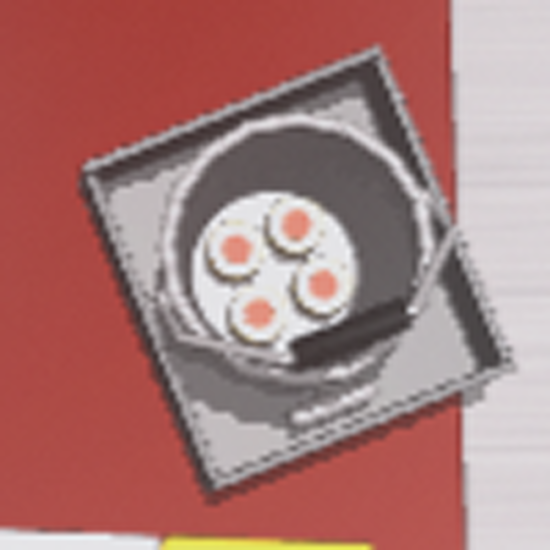

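The crop shows the steel pail with four bones, its black roll at crop (350,333) and foot grip at (335,405), so the choice is confirmed. Next I go above the roll.

```bash
cat >> h.py <<'E'
def down(yaw,lean=0,leanaxis=None):
    """tool down, tool x at world yaw (deg); then tilted by lean deg about leanaxis (world)"""
    a=np.radians(yaw); x=np.array([np.cos(a),np.sin(a),0]); z=np.array([0,0,-1.]); r=R.from_matrix(np.stack([x,np.cross(z,x),z],1))
    return r if leanaxis is None else R.from_rotvec(np.radians(lean)*np.array(leanaxis))*r
E
python3 - <<'E'
from h import *
print(go([.48,.2,.33],down(20)),go([.463,-.355,.30],down(20)))
d=arm.get_image("top");p=cloud(d);x,y,z=p[...,0],p[...,1],p[...,2]
m=(y>.15)&(x>.5)&(x<1)&(y<.5)&(z>.04)&(z<.12);a=p[m];print(len(a),a.min(0),a.max(0))
E
```

```text
(array([-318.3807,  419.9905, -103.2793]), array([-0.    , -0.0001,  0.9859])) (array([-861.9888,  533.1558,  -73.3165]), array([-0.    , -0.0001,  0.9859]))
756 [0.7647 0.2148 0.0401] [0.8026 0.4153 0.1086]
```

play_rows(motion=[[1,-318,420,-103,0,0,0.986],[1,-318,420,-103,0,0,0.986],[1,-318,420,-103,0,0,0.986],[1,-318,420,-103,0,0,0.986],[1,-318,420,-103,0,0,0.986],[1,-318,420,-103,0,0,0.986],[1,-318,420,-103,0,0,0.986],[1,-318,420,-103,0,0,0.986],[1,-862,533,-73,0,0,0.986],[1,-862,533,-73,0,0,0.986]])

```text
clock: 1.85
position: [0.406, 0.2027, 0.3032]
ee_rot: [-3.094, -0.544, -0.001]
force: [1.0, 0.0, -0.0]
width: 0.998
```

Run:
```python
from h import *
s=arm.observe();print(s["position"],s["joints"]);print(go([.463,-.355,.30],down(20)))
```

```text
[0.406  0.2027 0.3032] [-0.9796  0.0753  0.4352  1.8737 -0.0339  1.1989 -0.1851]
(array([-136.6224,  543.7208,    3.0407]), array([-0.    , -0.0009, -0.001 ]))
```

play_rows(motion=[[1,-137,544,3,0,0,0],[1,-137,544,3,0,0,0],[1,-137,544,3,0,0,0],[1,-137,544,3,0,0,0],[1,-137,544,3,0,0,0],[1,-137,544,3,0,0,0],[1,-137,544,3,0,0,0],[1,-137,544,3,0,0,0],[1,-137,544,3,0,0,0],[1,-137,544,3,0,0,0]])

```text
clock: 2.85
position: [0.4566, -0.2944, 0.3005]
ee_rot: [-3.094, -0.546, -0.003]
force: [-0.4, 0.7, 0.2]
width: 0.999
```

play_rows(motion=[[1,0,0,0,0,0,0]])

```text
clock: 2.95
position: [0.4546, -0.302, 0.3007]
ee_rot: [3.092, 0.531, 0.001]
force: [0.3, -0.4, 0.4]
width: 1.001
```

Run:
```python
from h import *
s=arm.observe();print(s["position"],s["joints"]);print(go([.463,-.355,.30],down(20)))
d=arm.get_image("wrist");cv2.imwrite("pics/w1.png",d["img"]);print(proj(d,[.463,-.355,.214]))
p=cloud(d);x,y,z=p[...,0],p[...,1],p[...,2]
t=p[(abs(x-.463)<.06)&(abs(y+.355)<.06)&(z>.205)&(z<.235)&(d["img"].sum(-1)<200)]
print(len(t))
if len(t):
  c=t[:,:2]-t[:,:2].mean(0);w,v=np.linalg.eigh(c.T@c);print((t.min(0)+t.max(0))/2,t.mean(0),t.max(0),np.degrees(np.arctan2(v[1,1],v[0,1])))
```

```text
[ 0.4546 -0.302   0.3007] [-0.1839  0.3109  0.8982  1.7065 -0.2527  1.2438  1.1122]
(array([-9.7705, 52.7946,  0.9198]), array([ 0.0044,  0.0004, -0.009 ]))
[[264.0827 271.4379]]
759
[ 0.4645 -0.3572  0.2155] [ 0.4616 -0.3484  0.2191] [ 0.4808 -0.3283  0.2227] 110.60204827667815
```

View pics/w1.png

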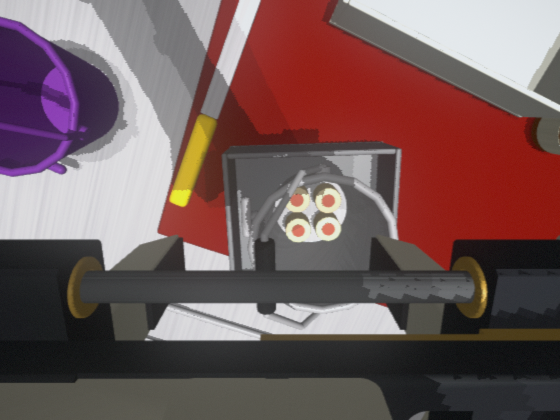

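play_rows(motion=[[1,-9,54,1,0,0,-0.009],[1,-9,54,1,0,0,-0.009],[1,-9,54,50,0,0,-0.009],[1,-9,54,90,0,0,-0.009],[1,-9,54,105,0,0,-0.009],[1,-9,54,105,0,0,-0.009],[1,-9,54,105,0,0,-0.009]])

```text
clock: 3.7
position: [0.4657, -0.3531, 0.1972]
ee_rot: [3.09, 0.549, 0.003]
force: [0.4, 0.4, -0.2]
width: 1.0
```

play_rows(motion=[[-1,0,0,0,0,0,0],[-1,0,0,0,0,0,0],[-1,0,0,0,0,0,0],[-1,0,0,0,0,0,0],[-1,0,0,0,0,0,0],[-1,0,0,0,0,0,0],[-1,0,0,0,0,0,0]], force=40)

```text
clock: 4.4
position: [0.4656, -0.353, 0.1971]
ee_rot: [3.09, 0.549, 0.002]
force: [-0.2, -0.1, -0.3]
width: 0.438
```

play_rows(motion=[[-1,0,0,0,0,0,0],[-1,0,0,0,0,0,0],[-1,0,0,0,0,0,0],[-1,0,0,0,0,0,0],[-1,0,0,0,0,0,0]], force=40)

```text
clock: 4.9
position: [0.4654, -0.3532, 0.1971]
ee_rot: [3.09, 0.549, 0.002]
force: [-2.3, -0.4, 0.9]
width: 0.16
```

play_rows(motion=[[-1,12,0,-7,0,0,0],[-1,24,0,-13,0,0,0],[-1,36,0,-16,0,0,0],[-1,47,0,-18,0,0,0],[-1,49,0,-22,0,0,0],[-1,50,0,-30,0,0,0],[-1,50,0,-40,0,0,0],[-1,50,0,-50,0,0,0],[-1,50,0,-60,0,0,0],[-1,50,0,-60,0,0,0]])

```text
clock: 5.9
position: [0.5126, -0.3366, 0.2592]
ee_rot: [3.088, 0.548, 0.006]
force: [-0.0, 0.4, -4.5]
width: 0.164
```

Run:
```python
from h import *
s=arm.observe();print(s["position"],s["force"],s["ft_torque"],s["width"])
d=arm.get_image("side");cv2.imwrite("pics/s1.png",cv2.resize(d["img"][80:290,180:460],None,fx=2.5,fy=2.5))
```

```text
[ 0.5126 -0.3366  0.2592] [-0.0231  0.4018 -4.5175] [-0.1599  0.3385  0.0071] 0.16379902665506796
```

View pics/s1.png

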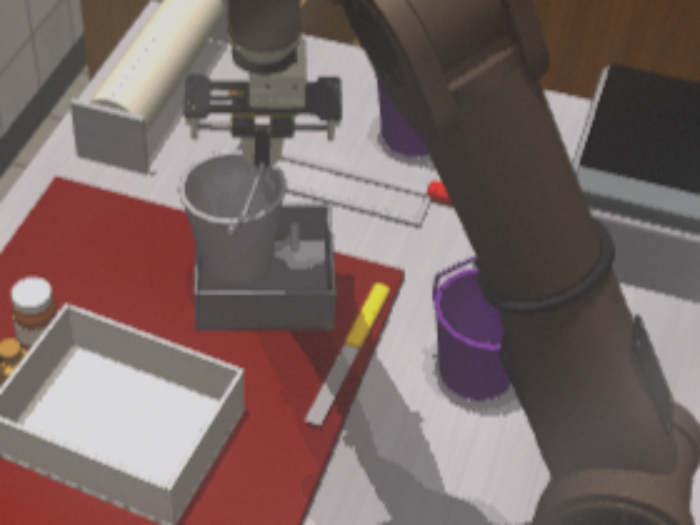

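play_rows(motion=[[-1,-10,0,-3,0,0,0],[-1,-22,0,-10,0,0,0],[-1,-32,0,-22,0,0,0],[-1,-32,0,-37,0,0,0],[-1,-32,0,-52,0,0,0],[-1,-32,0,-67,0,0,0],[-1,-32,0,-80,0,0,0],[-1,-32,0,-90,0,0,0],[-1,-32,0,-95,0,0,0],[-1,-32,0,-95,0,0,0]])

```text
clock: 6.95
position: [0.482, -0.3472, 0.3537]
ee_rot: [3.089, 0.548, 0.005]
force: [0.3, -0.4, -7.3]
width: 0.16
```

Run:
```python
from h import *
s=arm.observe();print(s["position"],s["force"],s["ft_torque"],s["width"])
for k in (.5,1):
  print(go([s["position"][0]*(1-k)+.590*k,s["position"][1]*(1-k)+.191*k,.35],down(20-114.5*k)))
d=arm.get_image("side");cv2.imwrite("pics/s2.png",cv2.resize(d["img"][60:270,180:460],None,fx=2.5,fy=2.5))
```

```text
[ 0.482  -0.3472  0.3537] [ 0.3091 -0.4274 -7.2894] [-0.1696  0.1789 -0.0122] 0.15981232299446868
(array([ 143.3159, -234.1078,    2.8518]), array([ 0.0034, -0.005 ,  1.0015]))
(array([ 286.6414, -468.1966,    2.0224]), array([ 0.0007, -0.0068,  2.0007]))
```

View pics/s2.png

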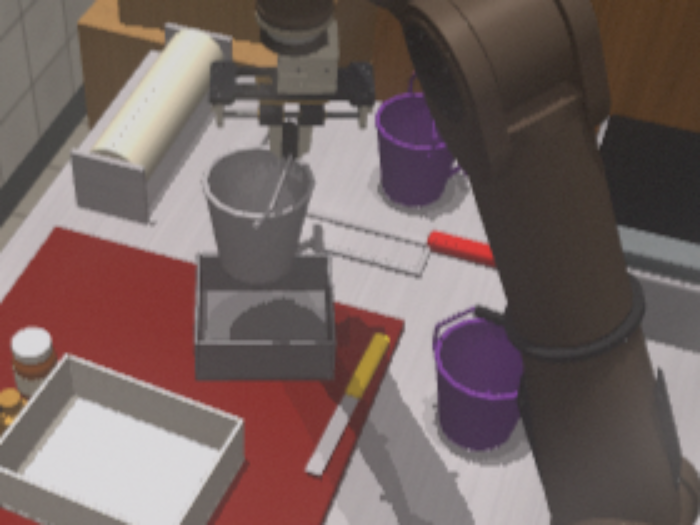

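play_rows(motion=[[-1,6,-9,2,0,0,0.04],[-1,17,-28,2,0,0,0.12],[-1,32,-52,2,0,0,0.22],[-1,47,-77,2,0,0,0.33],[-1,63,-103,2,0,0,0.44],[-1,79,-129,2,0,0,0.55],[-1,95,-154,2,0,0,0.66],[-1,110,-180,2,0,0,0.77],[-1,126,-206,2,0,0,0.88],[-1,140,-229,2,0,0,0.98]])

```text
clock: 8.0
position: [0.5344, -0.0817, 0.3496]
ee_rot: [2.984, -0.976, 0.005]
force: [-0.5, 0.2, -6.5]
width: 0.156
```

Run:
```python
from h import *
s=arm.observe();print(s["position"],s["force"],s["ft_torque"],s["width"],s["joints"])
print(go([.590,.191,.35],down(-94.5)))
```

```text
[ 0.5344 -0.0817  0.3496] [-0.4665  0.1597 -6.5457] [ 0.147   0.1058 -0.0501] 0.1562340287342263 [-0.7923  0.3408  1.1741  1.6395 -0.3182  1.3727 -0.2081]
(array([-116.226 , -252.8632,   -1.0418]), array([-0.0011, -0.0036,  1.0172]))
```

play_rows(motion=[[-1,-12,-25,0,0,0,0.1],[-1,-24,-52,0,0,0,0.21],[-1,-37,-80,0,0,0,0.32],[-1,-50,-109,0,0,0,0.44],[-1,-64,-138,0,0,0,0.56],[-1,-77,-167,0,0,0,0.67],[-1,-90,-196,0,0,0,0.78],[-1,-102,-222,0,0,0,0.89],[-1,-111,-241,0,0,0,0.97],[-1,-116,-252,0,0,0,1.017]])

```text
clock: 9.0
position: [0.5895, 0.1935, 0.3475]
ee_rot: [2.132, -2.305, 0.004]
force: [0.8, 0.5, -6.9]
width: 0.163
```

play_rows(motion=[[-1,0,0,5,0,0,0],[-1,0,0,15,0,0,0],[-1,0,0,35,0,0,0],[-1,0,0,55,0,0,0],[-1,0,0,75,0,0,0],[-1,0,0,90,0,0,0],[-1,0,0,105,0,0,0],[-1,0,0,110,0,0,0],[-1,0,0,110,0,0,0]])

```text
clock: 9.9
position: [0.5892, 0.193, 0.2369]
ee_rot: [2.132, -2.305, 0.003]
force: [0.1, 1.2, -5.2]
width: 0.164
```

Run:
```python
from h import *
s=arm.observe();print(s["position"],s["force"],s["ft_torque"],s["width"],s["joints"])
print(go([.590,.191,.189],down(-94.5)))
d=arm.get_image("side");cv2.imwrite("pics/s3.png",cv2.resize(d["img"][140:350,80:360],None,fx=2.5,fy=2.5))
d=arm.get_image("top");p=cloud(d);x,y,z=p[...,0],p[...,1],p[...,2]
m=(y>.03)&(y<.3)&(x>.48)&(x<.72)&(z>.12)&(z<.2)
print(m.sum()); cv2.imwrite("pics/t3.png",d["img"])
```

```text
[0.5892 0.193  0.2369] [ 0.149   1.1535 -5.2372] [ 0.1706  0.2379 -0.0061] 0.16385928517929077 [-1.112   0.6692  1.2142  1.6283 -0.6433  1.306  -1.4396]
(array([ 1.8053, -0.921 , 47.9205]), array([-0.0001, -0.0029,  0.0005]))
590
```

View pics/s3.png

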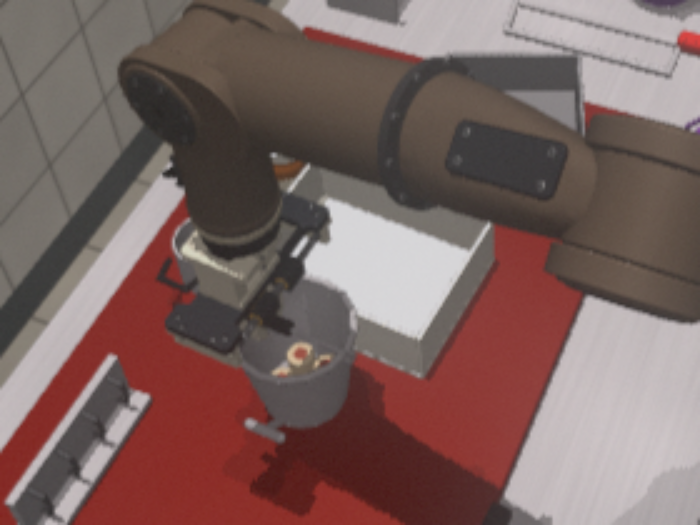

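```bash
cat >> h.py <<'E'
from scipy.optimize import least_squares
def pailfit(c0,names=("side","top"),z0=.203):
    pts=[]
    for n in names:
        d=arm.get_image(n);p=cloud(d).reshape(-1,3);b=np.abs(d["img"].reshape(-1,3).astype(int)-d["img"].reshape(-1,3).astype(int).mean(1,keepdims=True)).max(1)
        m=(np.hypot(p[:,0]-c0[0],p[:,1]-c0[1])<.10)&(abs(p[:,2]-z0+.06)<.075)&(b<25); pts.append(p[m])
    q=np.concatenate(pts)
    # outer cone surface: r=.049+.022*h/.135, axis origin s[:3], axis tilt s[3:5]
    def res(s):
        ax=np.array([s[3],s[4],1]);ax/=np.linalg.norm(ax);v=q-s[:3];h=v@ax;r=np.linalg.norm(v-h[:,None]*ax,axis=1)
        a=(.049+.020*h/.135)-r; b=(.046+.020*h/.135)-r; e=np.where(abs(a)<abs(b),a,b)
        return np.where(h>.137,h-.135,e)
    f=least_squares(res,[c0[0],c0[1],z0-.135,0,0],loss="soft_l1",f_scale=.002)
    return f.x,len(q),np.median(abs(f.fun))
E
python3 - <<'E'
from h import *
print(pailfit([.586,.14]),pailfit([.59,.16],("side",)))
E
```

```text
(array([0.5789, 0.1538, 0.0655, 0.0106, 0.0233]), 3129, np.float64(0.0011800697899956858)) (array([ 0.5818,  0.1618,  0.062 , -0.0124, -0.043 ]), 1789, np.float64(0.0010650223403339126))
```

play_rows(motion=[[-1,5,0,10,0,0,0],[-1,10,0,20,0,0,0],[-1,10,0,30,0,0,0],[-1,10,0,38,0,0,0],[-1,10,0,43,0,0,0],[-1,10,0,46,0,0,0],[-1,10,0,48,0,0,0],[-1,10,0,48,0,0,0]])

```text
clock: 10.95
position: [0.592, 0.1857, 0.1928]
ee_rot: [-2.132, 2.298, -0.007]
force: [0.2, 6.6, 14.2]
width: 0.164
```

play_rows(motion=[[-1,0,0,-4,0,0,0],[-1,0,0,-4,0,0,0],[-1,8,0,-9,0,0,0],[-1,18,0,-14,0,0,0],[-1,28,0,-18,0,0,0],[-1,36,0,-20,0,0,0],[-1,42,0,-21,0,0,0],[-1,42,0,-21,0,0,0]], force=4)

```text
clock: 11.75
position: [0.5887, 0.1425, 0.2139]
ee_rot: [-2.13, 2.299, -0.007]
force: [-0.7, 0.7, -5.8]
width: 0.175
```

Run:
```python
from h import *
s=arm.observe();print(s["position"],s["force"],s["ft_torque"],s["width"])
print(pailfit([.586,.14],z0=.155),pailfit([.59,.16],("side",),.155))
d=arm.get_image("side");cv2.imwrite("pics/s4.png",cv2.resize(d["img"][140:350,80:360],None,fx=2.5,fy=2.5))
```

```text
[0.5887 0.1425 0.2139] [-0.7138  0.7252 -5.7686] [ 0.0238  0.2014 -0.0507] 0.17525406175362904
(array([0.5757, 0.1368, 0.0231, 0.0389, 0.058 ]), 3468, np.float64(0.002376143384001963)) (array([ 0.5813,  0.1502,  0.0219, -0.007 , -0.0402]), 1966, np.float64(0.0010100753905359812))
```

View pics/s4.png

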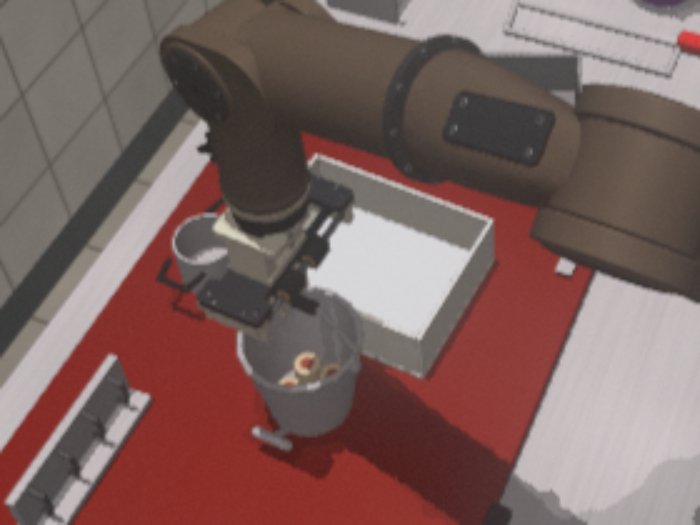

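play_rows(motion=[[-1,0,0,4,0,0,0],[-1,0,0,6,0,0,0],[-1,0,0,6,0,0,0],[0.2,0,0,6,0,0,0],[0.2,0,0,6,0,0,0],[0.2,0,0,6,0,0,0],[0.2,0,0,6,0,0,0],[0.2,0,0,-10,0,0,0],[0.2,0,0,-40,0,0,0],[0.2,0,0,-80,0,0,0]])

```text
clock: 12.95
position: [0.5873, 0.1442, 0.2943]
ee_rot: [-2.134, 2.299, -0.006]
force: [0.6, 0.6, 0.5]
width: 0.6
```

play_rows(motion=[[1,-50,0,-30,0,0,0],[1,-100,0,-30,0,0,0],[1,-150,0,-30,0,0,0],[1,-200,0,-30,0,0,0],[1,-200,0,-30,0,0,0],[1,-200,0,-30,0,0,0]])

```text
clock: 13.55
position: [0.6016, 0.3458, 0.3245]
ee_rot: [-2.139, 2.296, -0.007]
force: [-0.1, -0.5, 0.6]
width: 0.997
```

Run:
```python
from h import *
s=arm.observe();print(s["position"],s["force"],s["width"],s["joints"])
print(pailfit([.586,.14],z0=.155),pailfit([.586,.14],("top",),.155))
for n in("top","side"):
    d=arm.get_image(n)
    for q in("bail_roll","foot_grip"):
        for r in arm.look_for(d,q)[:3]:
            b=np.array(r["box"])*[560,420,560,420]; c=b[:2]+b[2:]/2
            print(n,q,round(r["score"],2),b.round(),P(d,*c))
    if n=="top": cv2.imwrite("pics/t5.png",cv2.resize(d["img"][110:230,110:270],None,fx=4.5,fy=4.5,interpolation=2))
```

```text
[0.6016 0.3458 0.3245] [-0.1082 -0.5355  0.6484] 0.996854628466085 [-1.1836  0.7158  1.1943  1.2851 -0.6551  1.5461 -1.7221]
(array([0.5769, 0.1387, 0.0233, 0.0303, 0.0583]), 4419, np.float64(0.0016942007209581333)) (array([ 0.5853,  0.1039,  0.0429, -0.0331,  0.4386]), 2117, np.float64(0.006525699493989429))
top bail_roll 0.7 [486. 221.  17.  19.] [ 0.4031 -0.7474  0.212 ]
top bail_roll 0.63 [329. 306.   7.  19.] [ 0.1874 -0.3103  0.2142]
side bail_roll 0.58 [368. 179.  24.  12.] [ 0.1874 -0.315   0.2129]
side bail_roll 0.54 [186. 253.  23.  13.] [0.5763 0.147  0.232 ]
side foot_grip 0.61 [360. 120.   9.   9.] [ 0.3357 -0.7935  0.0403]
side foot_grip 0.39 [180. 314.  14.   5.] [0.59   0.2294 0.0583]
```

View pics/t5.png

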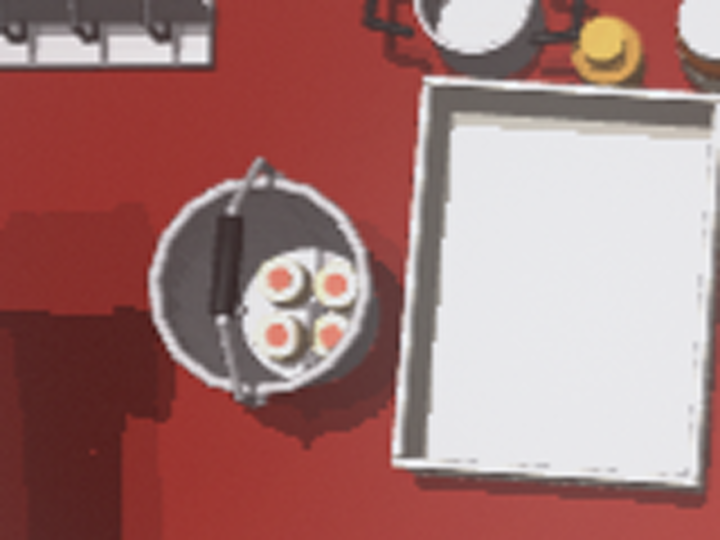

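Run:
```python
from h import *
for n in("top","side"):
    d=arm.get_image(n);p=cloud(d);g=(np.ptp(d["img"].astype(int),axis=-1)<30)
    x,y,z=p[...,0],p[...,1],p[...,2]
    m=g&(abs(z-.152)<.008)&(np.hypot(x-.58,y-.145)<.085); r=p[m]
    f=least_squares(lambda s:np.hypot(r[:,0]-s[0],r[:,1]-s[1])-s[2],[.58,.145,.069],loss="soft_l1",f_scale=.002);print(n,"rim",m.sum(),f.x)
    m=g&(z>.19)&(z<.25)&(np.hypot(x-.58,y-.145)<.085); a=p[m]; c=a[:,:2]-a[:,:2].mean(0);w,v=np.linalg.eigh(c.T@c);print(" bail",m.sum(),a.mean(0),a.max(0),np.degrees(np.arctan2(v[1,1],v[0,1])))
    m=g&(z>.046)&(z<.075)&(abs(x-.585)<.06)&(y>.205)&(y<.26); a=p[m]
    if len(a)>5: c=a[:,:2]-a[:,:2].mean(0);w,v=np.linalg.eigh(c.T@c);print(" foot",m.sum(),a.mean(0),a.min(0),a.max(0),np.degrees(np.arctan2(v[1,1],v[0,1])))
```

```text
top rim 378 [0.5818 0.1465 0.066 ]
 bail 191 [0.5802 0.1458 0.2257] [0.6462 0.1564 0.2378] 175.30124567574197
side rim 400 [0.5799 0.1461 0.0661]
 bail 190 [0.5744 0.1473 0.223 ] [0.6437 0.1547 0.237 ] 176.10930218363004
 foot 71 [0.5856 0.2245 0.0588] [0.5615 0.2073 0.0479] [0.6128 0.2328 0.0647] 173.90192329383868
```

The pail stands on the board with the bail upright. Next: go to the standoff for the foot grip.

```bash
cat >> h.py <<'E'
XA=np.array([np.cos(np.radians(-4.5)),np.sin(np.radians(-4.5)),0])
C=np.array([.587,.226,.056])
def gp(alpha,c=C,back=0):
    "TCP pose with grasp point at c, lean alpha (deg), backed off (m)"
    r=down(-4.5,alpha,XA); return np.array(c)+r.apply([0,0,.019-back]),r
E
python3 - <<'E'
from h import *
print(go(*gp(-38,back=.15)))
E
```

```text
(array([ 37.6066,   6.7933, 165.2053]), array([-0.5249,  0.5147, -1.5058]))
```

play_rows(motion=[[1,0,0,0,-0.05,0.05,-0.15],[1,0,0,0,-0.1,0.1,-0.3],[1,0,0,10,-0.15,0.15,-0.45],[1,0,0,20,-0.2,0.2,-0.6],[1,5,0,40,-0.25,0.25,-0.75],[1,10,2,60,-0.32,0.31,-0.91],[1,15,3,80,-0.37,0.36,-1.06],[1,25,4,110,-0.42,0.41,-1.21],[1,32,5,140,-0.48,0.47,-1.37],[1,37,6,165,-0.525,0.515,-1.506]])

```text
clock: 15.1
position: [0.5941, 0.3063, 0.1577]
ee_rot: [2.514, -0.312, -0.033]
force: [0.3, -0.4, -0.7]
width: 1.0
```

play_rows(motion=[[1,0,0,0,0,0,0],[1,0,0,0,0,0,0]])

```text
clock: 15.3
position: [0.5938, 0.3065, 0.1578]
ee_rot: [2.513, -0.316, -0.033]
force: [0.4, -0.3, 1.2]
width: 1.001
```

Run:
```python
from h import *
s=arm.observe();print(s["position"],s["joints"],s["force"]);print(go(*gp(-38,back=.15)))
print(go(*gp(-38,back=.003)))
```

```text
[0.5938 0.3065 0.1578] [-1.1225  0.9825  0.8419  1.1854 -0.1766  1.5707 -0.646 ] [ 0.4315 -0.2884  1.2431]
(array([-0.3393,  0.9906, -1.0806]), array([-0.0522,  0.0544, -0.1546]))
(array([  8.2155,   8.0125, 145.5022]), array([-0.0522,  0.0544, -0.1546]))
```

play_rows(motion=[[1,0,1,-1,-0.052,0.054,-0.155],[1,0,1,-1,-0.052,0.054,-0.155],[1,4,4,50,-0.052,0.054,-0.155],[1,7,7,95,-0.052,0.054,-0.155],[1,8,8,125,-0.052,0.054,-0.155],[1,8,8,140,-0.052,0.054,-0.155],[1,8,8,145,-0.052,0.054,-0.155],[1,8,8,145,-0.052,0.054,-0.155]])

```text
clock: 16.1
position: [0.5869, 0.2163, 0.0448]
ee_rot: [2.478, -0.103, -0.032]
force: [0.5, 0.1, 0.5]
width: 0.999
```

Run:
```python
from h import *
s=arm.observe();print(s["position"],s["joints"],s["force"]);print(go(*gp(-38,back=.003)))
d=arm.get_image("wrist")
print("proj crossbar ends/centre",proj(d,[C-.026*XA,C,C+.026*XA]))
for r in arm.look_for(d,"foot_grip")[:2]:
    b=np.array(r["box"])*[560,420,560,420];print(r["score"],b, P(d,*(b[:2]+b[2:]/2)))
d2=arm.get_image("side")
for r in arm.look_for(d2,"foot_grip")[:3]:
    b=np.array(r["box"])*[560,420,560,420];print(r["score"],b, P(d2,*(b[:2]+b[2:]/2)))
cv2.imwrite("pics/w6.png",np.hstack([d["img"],cv2.resize(d2["img"][180:390,100:240],(280,420))])[:, :800])
```

```text
[0.5869 0.2163 0.0448] [-1.118   1.0263  0.7886  1.4693 -0.1178  1.2317 -0.5174] [0.4655 0.0605 0.4553]
(array([-0.6646, -0.7645,  1.2159]), array([-0.0018,  0.0007, -0.0042]))
proj crossbar ends/centre [[217.8406 267.501 ]
 [275.1956 267.2834]
 [332.5668 267.0657]]
0.74 [225.288 244.104 109.48   25.284] [0.5895 0.23   0.0529]
0.53 [359.184 120.708   9.8    10.29 ] [ 0.3369 -0.7892  0.0365]
0.52 [147.224 222.81   33.488  37.296] [ 0.7998 -0.0016  0.0245]
```

View pics/w6.png

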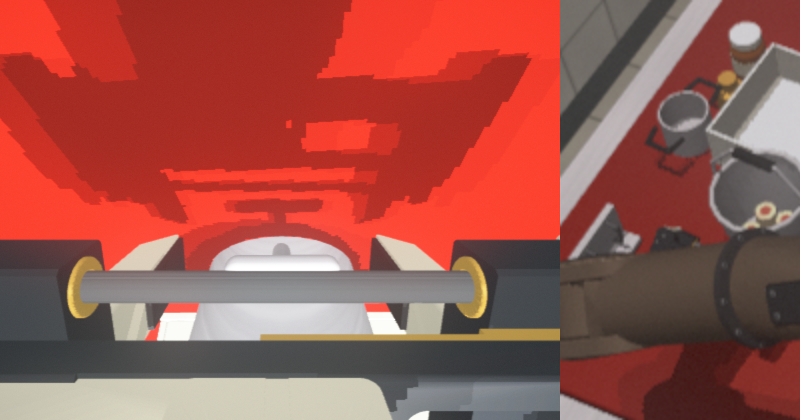

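play_rows(motion=[[1,2,0,1,0,0,0],[-1,2,0,1,0,0,0],[-1,2,0,1,0,0,0],[-1,2,0,1,0,0,0],[-1,2,0,1,0,0,0],[-1,2,0,1,0,0,0],[-1,2,0,1,0,0,0],[-1,2,0,1,0,0,0],[-1,2,0,1,0,0,0],[-1,2,0,1,0,0,0]], force=40)

```text
clock: 17.3
position: [0.5889, 0.2169, 0.044]
ee_rot: [2.479, -0.098, -0.031]
force: [-0.0, 0.2, -1.1]
width: 0.534
```

```bash
cat >> h.py <<'E'
N=np.array([np.cos(np.radians(-94.5)),np.sin(np.radians(-94.5)),0]); C0=np.array([.5885,.2270,.0560])
def cross(th,s,en=.161):
    t=np.radians(th);a=.129+.022*s/.137;b=-.036+.135*s/.137
    return C0*[1,1,0]+N*(en-(a*np.cos(t)+b*np.sin(t)))+[0,0,.105-(-a*np.sin(t)+b*np.cos(t))]
def rows(targets,claw=-1):
    for c,al in targets:
        a,b=go(*gp(al,c)); print([claw]+[int(round(v)) for v in a]+[round(float(v),2) for v in b])
E
python3 - <<'E'
from h import *
s=arm.observe();print(s["position"],R.from_rotvec(s["ee_rot"]).apply([0,0,-.019])+s["position"])
T=[(C0+[0,0,.012]+.005*N,-36),(C0+[0,0,.022]+.010*N,-34),(C0+[0,0,.032]+.0137*N,-30)]
for th in (20,26,32,38,44,50,56):
    T.append((cross(th,.086-.016*th/107),-38+.55*th))
rows(T)
E
```

```text
[0.5889 0.2169 0.044 ] [0.5898 0.2285 0.059 ]
[-1, -1, 10, -3, 0.03, -0.0, -0.0]
[-1, -1, 20, -8, 0.07, -0.0, -0.0]
[-1, -1, 27, -14, 0.14, -0.0, -0.0]
[-1, -1, 39, -33, 0.19, -0.0, -0.0]
[-1, -1, 49, -45, 0.25, -0.0, -0.0]
[-1, -1, 61, -56, 0.3, -0.0, -0.0]
[-1, -1, 73, -65, 0.36, -0.0, -0.0]
[-1, -1, 87, -72, 0.42, -0.0, -0.0]
[-1, -1, 101, -79, 0.48, -0.0, -0.0]
[-1, -1, 116, -83, 0.54, -0.0, -0.0]
```

play_rows(motion=[[-1,0,10,-3,0.03,0,0],[-1,0,20,-8,0.07,0,0],[-1,0,27,-14,0.14,0,0],[-1,0,39,-33,0.19,0,0],[-1,0,49,-45,0.25,0,0],[-1,0,61,-56,0.3,0,0],[-1,0,73,-65,0.36,0,0],[-1,0,87,-72,0.42,0,0],[-1,0,101,-79,0.48,0,0],[-1,0,101,-79,0.48,0,0]])

```text
clock: 18.3
position: [0.5882, 0.1866, 0.1722]
ee_rot: [2.967, -0.121, -0.0]
force: [0.6, 8.3, 2.1]
width: 0.533
```

Run:
```python
from h import *
s=arm.observe();print(s["position"],s["force"],s["ft_torque"],s["width"],s["joints"],R.from_rotvec(s["ee_rot"]).apply([0,0,-.017])+s["position"])
T=[]
for th in (56,63,70,77,84,91,98,105,107):
    T.append((cross(th,.086-.016*th/107),-38+.55*th))
rows(T)
d=arm.get_image("side");cv2.imwrite("pics/s7.png",cv2.resize(d["img"][170:380,80:360],None,fx=2.5,fy=2.5))
```

```text
[0.5882 0.1866 0.1722] [0.5955 8.2728 2.0844] [ 1.7741 -0.0095 -0.0061] 0.5328138594728409 [-0.9485  0.5937  0.7335  1.6446 -0.2489  1.1049 -0.2565] [0.5884 0.1895 0.189 ]
[-1, -3, 12, -7, 0.05, -0.01, -0.0]
[-1, -3, 26, -18, 0.11, -0.01, -0.0]
[-1, -3, 41, -27, 0.18, -0.01, -0.0]
[-1, -3, 58, -33, 0.25, -0.01, -0.0]
[-1, -2, 75, -38, 0.31, -0.01, -0.0]
[-1, -2, 92, -40, 0.38, -0.01, -0.0]
[-1, -2, 110, -40, 0.45, -0.01, -0.0]
[-1, -2, 127, -38, 0.52, -0.01, -0.0]
[-1, -2, 132, -37, 0.54, -0.01, -0.0]
```

View pics/s7.png

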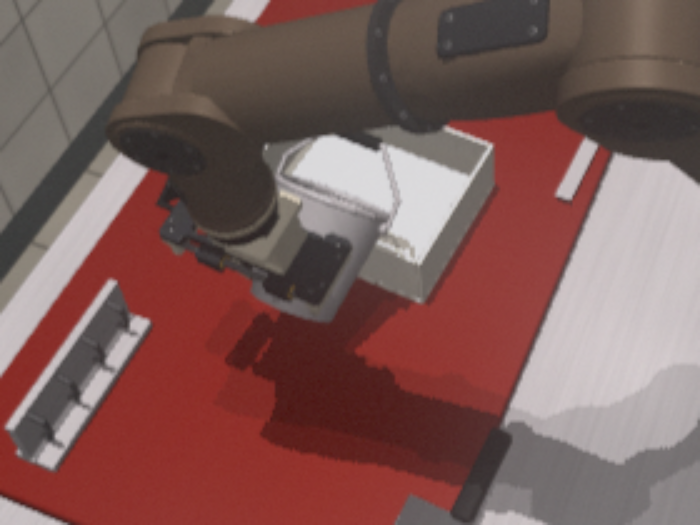

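play_rows(motion=[[-1,0,10,-10,0.05,0,0],[-1,0,24,-21,0.11,0,0],[-1,0,39,-30,0.18,0,0],[-1,0,56,-37,0.25,0,0],[-1,0,73,-42,0.31,0,0],[-1,0,90,-44,0.38,0,0],[-1,0,108,-44,0.45,0,0],[-1,0,125,-42,0.52,0,0],[-1,0,130,-41,0.54,0,0],[-1,0,130,-41,0.54,0,0]])

```text
clock: 19.35
position: [0.577, 0.0643, 0.2328]
ee_rot: [-2.775, 0.115, -0.026]
force: [0.7, -0.5, -6.2]
width: 0.533
```

```bash
cat >> h.py <<'E'
def bones(view=None):
    for n in("top","side"):
        d=arm.get_image(n)
        for i in range(1):
            for r in arm.look_for(d,"bone0")[:6]:
                b=np.array(r["box"])*[560,420,560,420];print(n,round(r["score"],2),b.round(),P(d,*(b[:2]+b[2:]/2)))
        if view and n==view[0]: cv2.imwrite(view[1],cv2.resize(d["img"][110:320,80:360],None,fx=2.5,fy=2.5))
E
python3 - <<'E'
from h import *
s=arm.observe();print(s["position"],s["force"],s["ft_torque"],s["width"],s["joints"],R.from_rotvec(s["ee_rot"]).apply([0,0,-.017])+s["position"])
bones(("side","pics/s8.png"))
E
```

```text
[0.577  0.0643 0.2328] [ 0.6635 -0.5221 -6.1942] [-1.01    0.1715  0.0017] 0.533304242101817 [-0.4077  0.3928  0.5965  1.7724 -0.6435  1.1538  0.3752] [0.5765 0.0583 0.2487]
```

View pics/s8.png

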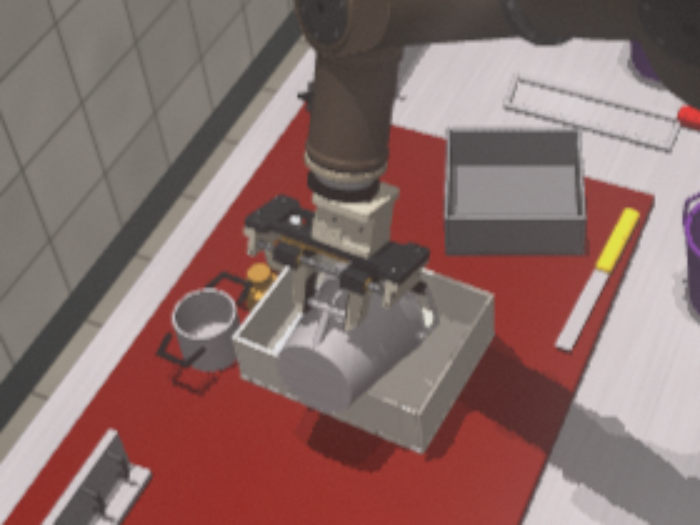

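Run:
```python
from h import *
c=R.from_rotvec(arm.observe()["ee_rot"]).apply([0,0,-.019])+arm.observe()["position"]
print(c,(c-C0)@N)
rows([(cross(111,.062),28),(cross(115,.055),36),(cross(117,.047),40),(cross(120,.04),44)])
```

```text
[0.5769 0.0623 0.2512] 0.16506659604972188
[-1, -2, 21, -1, 0.12, -0.0, 0.0]
[-1, -2, 35, -1, 0.26, -0.0, 0.0]
[-1, -2, 46, 0, 0.33, -0.0, 0.0]
[-1, -2, 59, 2, 0.4, -0.0, 0.0]
```

play_rows(motion=[[-1,0,11,-1,0.06,0,0],[-1,0,21,-1,0.12,0,0],[-1,0,35,-1,0.26,0,0],[-1,0,46,0,0.33,0,0],[-1,0,46,0,0.33,0,0],[-1,0,36,-8,0.3,0,0],[-1,0,46,0,0.35,0,0],[-1,0,36,-8,0.3,0,0],[-1,0,46,0,0.35,0,0],[-1,0,46,0,0.35,0,0]])

```text
clock: 20.55
position: [0.5759, 0.0258, 0.2184]
ee_rot: [-2.424, 0.088, -0.044]
force: [-1.5, -6.5, 11.4]
width: 0.159
```

Run:
```python
from h import *
s=arm.observe();print(s["position"],s["force"],s["ft_torque"],s["width"],s["joints"])
bones(("side","pics/s9.png"))
```

```text
[0.5759 0.0258 0.2184] [-1.5395 -6.5273 11.388 ] [-0.1899  0.2548  0.219 ] 0.1586452520822976 [-0.0616  0.5173  0.4977  1.7918 -0.9423  1.3473  0.7854]
side 0.59 [250. 241.   4.   8.] [ 0.5205 -0.0772  0.0424]
side 0.52 [237. 247.  11.  12.] [ 0.5317 -0.0314  0.0571]
```

View pics/s9.png

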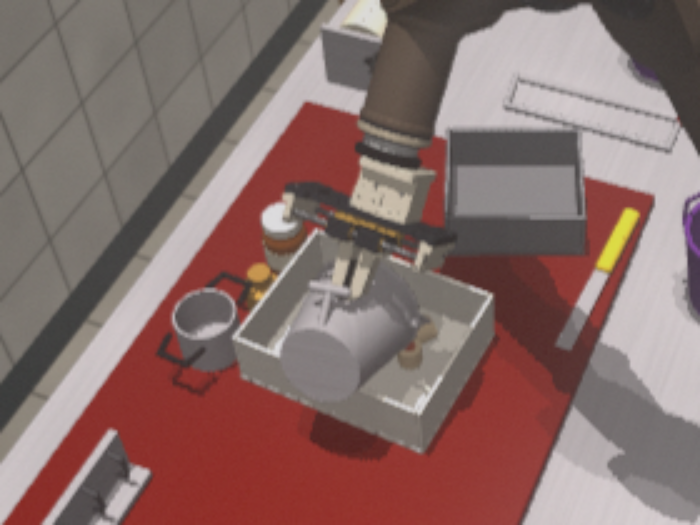

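Run:
```python
from h import *
s=arm.observe();print(s["force"],R.from_rotvec(s["ee_rot"]).as_matrix()[:,2])
d=arm.get_image("side")
for r in arm.look_for(d,"foot_grip")[:2]:
    b=np.array(r["box"])*[560,420,560,420];print(r["score"],b,P(d,*(b[:2]+b[2:]/2)))
p=cloud(d)
np.set_printoptions(precision=3,suppress=True,linewidth=200)
for v in range(218,236,2): print(v,[tuple((1000*p[v,u]).round().astype(int).tolist()) for u in range(198,226,3)])
# pail bottom disc plane
m=np.zeros((420,560),bool); m[238:270,195:222]=1
q=p[m]; c=np.median(q,0); q=q[np.linalg.norm(q-c,axis=1)<.03]
u,w,vt=np.linalg.svd(q-q.mean(0)); print("bottom",q.mean(0),vt[2],w)
```

```text
[-1.9033 -7.3706 13.3193] [ 0.0561  0.6539 -0.7545]
0.56 [202.776 225.204  14.28   15.414] [0.5825 0.0566 0.2359]
218 [(711, -85, 88), (709, -100, 73), (708, -115, 57), (707, -132, 38), (637, -41, 168), (621, -31, 186), (583, 13, 252), (574, 12, 254), (567, 8, 253), (556, 10, 259)]
220 [(710, -83, 81), (711, -101, 60), (707, -112, 50), (708, -131, 28), (628, -24, 182), (614, -18, 195), (581, 18, 250), (574, 13, 247), (566, 11, 247), (554, 15, 257)]
222 [(711, -81, 72), (709, -95, 58), (610, 35, 247), (707, -129, 21), (620, -11, 191), (592, 18, 236), (581, 19, 242), (573, 17, 243), (562, 19, 250), (556, 13, 246)]
224 [(711, -79, 65), (708, -93, 50), (609, 39, 243), (600, 37, 245), (592, 35, 246), (582, 34, 249), (580, 23, 238), (573, 18, 235), (561, 21, 244), (553, 20, 246)]
226 [(713, -81, 51), (708, -91, 43), (706, -105, 27), (599, 40, 240), (588, 43, 248), (578, 42, 252), (572, 37, 249), (566, 32, 245), (561, 24, 238), (556, 16, 231)]
228 [(712, -77, 46), (711, -93, 29), (629, 12, 185), (613, 21, 203), (588, 44, 240), (592, 22, 213), (571, 40, 244), (568, 29, 232), (559, 29, 236), (561, 9, 212)]
230 [(712, -76, 37), (709, -87, 25), (620, 28, 199), (605, 34, 212), (585, 50, 239), (588, 30, 215), (579, 28, 217), (569, 29, 223), (567, 16, 208), (560, 11, 205)]
232 [(712, -73, 30), (630, 29, 186), (612, 41, 209), (592, 56, 235), (585, 52, 233), (585, 36, 215), (577, 34, 216), (570, 29, 214), (562, 26, 214), (556, 19, 208)]
234 [(708, -65, 31), (621, 44, 199), (605, 53, 217), (589, 62, 234), (584, 56, 229), (579, 47, 221), (574, 39, 214), (566, 37, 215), (559, 32, 212), (552, 27, 210)]
bottom [nan nan nan] [0. 0. 1.] []<stdin>:12: RuntimeWarning: Mean of empty slice.
  ret = um.true_divide(
```

play_rows(motion=[[-1,0,0,-8,0,0,0],[-1,0,0,-20,0,0,0],[-1,0,0,-35,0,0,0],[1,0,0,-40,0,0,0],[1,0,0,-40,0,0,0],[1,0,0,-40,0,0,0],[1,0,0,-40,0,0,0],[1,0,0,-40,0,0,0]])

```text
clock: 21.65
position: [0.5737, 0.0007, 0.2494]
ee_rot: [-2.424, 0.086, -0.044]
force: [-0.3, 0.1, -0.2]
width: 0.388
```

```bash
cat > fg.py <<'E'
from h import *
s=arm.observe();print(s["position"],s["force"],s["width"])
for n in("side","wrist","top"):
  d=arm.get_image(n);p=cloud(d)
  for r in arm.look_for(d,"foot_grip")[:2]:
    b=np.array(r["box"])*[560,420,560,420];print(n,r["score"],b.round(),P(d,*(b[:2]+b[2:]/2)))
  if n=="wrist": cv2.imwrite("pics/wa.png",d["img"])
  if n=="side": cv2.imwrite("pics/sa.png",cv2.resize(d["img"][110:320,80:360],None,fx=2.5,fy=2.5))
  for r in arm.look_for(d,"bone0")[:4]:
    b=np.array(r["box"])*[560,420,560,420];print(n,"bone",round(r["score"],2),P(d,*(b[:2]+b[2:]/2)))
a=cv2.imread("pics/sa.png")[:420,140:640];w=cv2.resize(cv2.imread("pics/wa.png"),None,fx=.53,fy=.75)
cv2.imwrite("pics/mix.png",np.hstack([a,np.vstack([w,np.zeros((420-w.shape[0],w.shape[1],3),np.uint8)])]))
E
python3 fg.py
```

```text
[0.5737 0.0007 0.2494] [-0.2704  0.1466 -0.2019] 0.3876217545667432
side bone 0.54 [ 0.5655 -0.0222  0.0516]
side bone 0.52 [ 0.5264 -0.0415  0.0548]
side bone 0.47 [ 0.5839 -0.1113  0.0477]
wrist 0.53 [161. 237. 164. 100.] [ 0.5625 -0.0316  0.3311]
wrist 0.28 [285. 188. 213. 146.] [ 0.5979 -0.0292  0.3362]
```

View pics/mix.png

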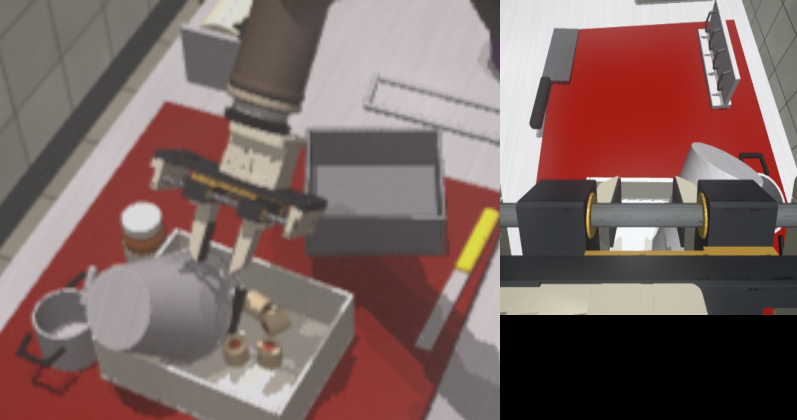

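play_rows(motion=[[0,0,0,-10,0,0,0],[0,0,0,-25,0,0,0],[0,0,0,-45,0,0,0],[0,0,0,-70,0,0,0],[0,0,0,-100,0,0,0],[0,0,0,-130,0,0,0],[0,0,0,-150,0,0,0],[0,0,0,-150,0,0,0]])

```text
clock: 22.9
position: [0.5656, -0.1016, 0.3655]
ee_rot: [-2.428, 0.09, -0.051]
force: [-0.1, 0.5, 0.0]
width: 0.501
```

Run:
```python
from h import *
s=arm.observe();print(s["position"],s["force"],s["width"])
a=arm.get_image("side");b=arm.get_image("top")
for n,d in(("side",a),("top",b)):
  for q in("bail_roll","foot_grip","pail","bone0","pot"):
    for r in arm.look_for(d,q)[:4]:
      bb=np.array(r["box"])*[560,420,560,420];c=bb[:2]+bb[2:]/2;print(n,q,round(r["score"],2),bb.round(),P(d,*c))
A=cv2.resize(a["img"][130:300,80:280],(480,408));B=cv2.resize(b["img"][85:235,150:290],(381,408),interpolation=2)
cv2.imwrite("pics/mix2.png",cv2.resize(np.hstack([A,B]),None,fx=.92,fy=.92))
```

```text
[ 0.5656 -0.1016  0.3655] [-0.0931  0.5279  0.009 ] 0.500994566687998
side bail_roll 0.49 [228. 227.   8.  14.] [ 0.5931 -0.0858  0.0591]
side bail_roll 0.36 [171. 206.  62.  51.] [0.6309 0.0231 0.1832]
side foot_grip 0.42 [ 58. 155. 280. 265.] [0.6204 0.1112 0.017 ]
side foot_grip 0.21 [228. 223.   3.  21.] [ 0.6027 -0.0847  0.0563]
side pail 0.94 [350. 182.  37.  58.] [ 0.2094 -0.3606  0.0322]
side pail 0.72 [168. 204.  65.  51.] [0.6348 0.0221 0.1861]
side bone0 0.61 [222. 244.  14.  15.] [ 0.5739 -0.0216  0.0553]
side bone0 0.47 [236. 230.   8.   5.] [ 0.5741 -0.1022  0.056 ]
side pot 0.61 [143. 225.  32.  31.] [0.8142 0.0041 0.0285]
top bail_roll 0.65 [332. 202.  46.  32.] [ 0.4547 -0.3989  0.0294]
top bail_roll 0.63 [332. 306.   3.  18.] [ 0.1889 -0.3125  0.2164]
top bail_roll 0.59 [485. 224.  17.  14.] [ 0.4019 -0.7421  0.2163]
top bail_roll 0.15 [244. 169.  16.   4.] [ 0.5995 -0.0873  0.064 ]
top foot_grip 0.58 [209. 110.  13.  10.] [0.75   0.0099 0.1409]
top pail 0.96 [308. 285.  51.  53.] [ 0.1975 -0.3124  0.2087]
top pail 0.74 [448. 208.  65.  52.] [ 0.3987 -0.7931  0.0054]
top pail 0.6 [191. 113.  67.  61.] [ 0.6547 -0.0217  0.1884]
top bone0 0.67 [229. 175.  10.  11.] [ 0.5731 -0.0321  0.0523]
top bone0 0.55 [249. 186.   5.   1.] [ 0.5516 -0.0867  0.0559]
top bone0 0.45 [235. 184.  10.  12.] [ 0.5426 -0.0504  0.0552]
top pot 0.77 [190.  98.  52.  26.] [0.7994 0.0309 0.023 ]
top pot 0.7 [188. 115.  65.  63.] [ 0.6481 -0.0114  0.192 ]
```

View pics/mix2.png

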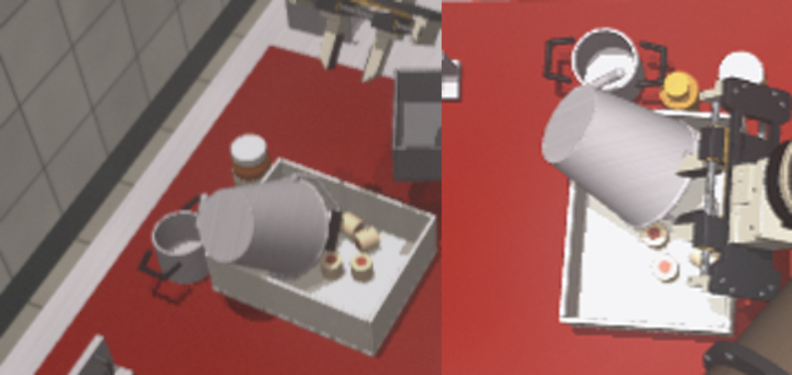

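```bash
cat > roll.py <<'E'
from h import *
for n in("side","top"):
  d=arm.get_image(n);p=cloud(d);im=d["img"].astype(int)
  x,y,z=p[...,0],p[...,1],p[...,2]
  m=(abs(x-.595)<.07)&(abs(y+.08)<.07)&(z>.03)&(z<.16)&(im.max(-1)<75)
  k,l,st,_=cv2.connectedComponentsWithStats(m.astype(np.uint8),connectivity=8)
  if k<2: print(n,"none");continue
  i=1+np.argmax(st[1:,4]);a=p[l==i];a=a[~np.isnan(a).any(1)]
  u,w,vt=np.linalg.svd(a-a.mean(0),full_matrices=False)
  print(n,len(a),st[i],a.mean(0),vt[0],"ext",np.percentile((a-a.mean(0))@vt[0],[2,98]),a.min(0),a.max(0))
  # pail surface: highest and rim
  m=(abs(x-.65)<.13)&(abs(y+.0)<.13)&(z>.11)&(z<.3)&(np.ptp(im,axis=-1)<25)&(im.max(-1)>75);q=p[m];print(" pail pts",len(q),q.min(0),q.max(0))
E
python3 roll.py
python3 - <<'E'
from h import *
r=down(-4.5); print(go([.53,-.2,.40],r))
E
```

```text
side 71 [227 226   7  17  71] [ 0.5957 -0.0816  0.0604] [-0.108   0.8079 -0.5794] ext [-0.0266  0.0255] [ 0.5777 -0.1046  0.0346] [ 0.6038 -0.0259  0.1058]
 pail pts 1978 [ 0.5776 -0.1297  0.1101] [0.777  0.0809 0.221 ]
top 13 [245 169   9   4  13] [ 0.6013 -0.0769  0.0572] [-0.101   0.6603 -0.7442] ext [-0.0225  0.0174] [ 0.5984 -0.0915  0.0442] [ 0.6044 -0.0641  0.0768]
 pail pts 2310 [ 0.5435 -0.1284  0.1101] [0.7761 0.0818 0.2203]
(array([-27.4425,  54.3502, -96.8557]), array([-0.7159, -0.0072,  0.0069]))
```

play_rows(motion=[[0.3,0,0,-15,-0.1,0,0],[0.3,0,0,-40,-0.2,0,0],[0.3,-5,5,-65,-0.3,0,0],[0.3,-10,15,-97,-0.4,0,0],[0.3,-18,30,-97,-0.55,0,0],[0.3,-27,54,-97,-0.716,0,0],[0.3,-27,54,-97,-0.716,0,0]])

```text
clock: 24.3
position: [0.5301, -0.1975, 0.3996]
ee_rot: [3.138, -0.11, 0.012]
force: [-0.0, 1.3, 0.5]
width: 0.648
```

```bash
python3 roll.py
python3 - <<'E'
from h import *
s=arm.observe();print(s["position"],s["force"],s["width"])
H=np.full((16,16),-1.)
Q=[]
for n in("side","top","wrist"):
    d=arm.get_image(n);p=cloud(d).reshape(-1,3);Q.append(p[~np.isnan(p).any(1)])
    if n=="wrist": w=d
Q=np.concatenate(Q);Q=Q[Q[:,2]<.26]
xs=np.arange(.52,.68,.01);ys=np.arange(.0,-.16,-.01)
print("cols y:",(ys*1000).astype(int))
for a in xs:
    print(int(round(a*1000)),[int(1000*m.max()) if len(m:=Q[(abs(Q[:,0]-a)<.005)&(abs(Q[:,1]-b)<.005)][:,2]) else 0 for b in ys])
cv2.imwrite("pics/w11.png",w["img"])
print(proj(w,[[.598,-.08,.058]]))
E
```

```text
side 69 [227 226   7  17  69] [ 0.5963 -0.0829  0.059 ] [-0.0695  0.704  -0.7068] ext [-0.0266  0.0263] [ 0.5775 -0.1031  0.0364] [ 0.6053 -0.03    0.1063]
 pail pts 1992 [ 0.5311 -0.1295  0.1101] [0.7742 0.0806 0.2177]
top none
[ 0.5308 -0.1975  0.4005] [0.2398 0.1592 0.1016] 0.648791079566052
cols y: [   0  -10  -20  -30  -40  -50  -60  -70  -80  -90 -100 -110 -120 -130
 -140 -150]
520 [29, 28, 28, 56, 60, 57, 48, 27, 30, 28, 28, 28, 75, 108, 22, 22]
530 [29, 28, 28, 56, 58, 57, 58, 30, 31, 51, 58, 28, 88, 108, 22, 21]
540 [29, 29, 30, 56, 60, 60, 56, 27, 52, 61, 57, 57, 37, 107, 22, 22]
550 [33, 29, 28, 55, 57, 57, 56, 51, 61, 60, 59, 58, 88, 108, 22, 22]
560 [31, 31, 27, 53, 54, 54, 28, 28, 58, 61, 58, 56, 45, 110, 105, 21]
570 [30, 30, 57, 63, 58, 57, 31, 29, 30, 56, 59, 59, 55, 105, 105, 21]
580 [31, 123, 121, 126, 133, 125, 28, 27, 28, 51, 57, 59, 57, 107, 105, 21]
590 [132, 135, 144, 138, 144, 145, 140, 50, 58, 71, 77, 75, 59, 106, 106, 22]
600 [156, 154, 154, 151, 149, 148, 149, 143, 62, 79, 80, 90, 59, 106, 107, 22]
610 [166, 167, 171, 167, 160, 158, 156, 149, 145, 70, 110, 111, 28, 109, 107, 22]
620 [181, 175, 175, 173, 168, 166, 160, 155, 151, 145, 129, 123, 27, 106, 107, 22]
630 [191, 192, 182, 179, 176, 167, 166, 158, 152, 147, 139, 140, 28, 98, 106, 22]
640 [202, 191, 188, 182, 179, 174, 166, 160, 153, 154, 147, 140, 27, 108, 106, 21]
650 [204, 197, 192, 190, 181, 174, 167, 161, 158, 157, 150, 28, 28, 92, 107, 21]
660 [207, 199, 197, 192, 182, 175, 168, 161, 157, 156, 27, 28, 27, 104, 106, 96]
670 [210, 205, 198, 190, 182, 175, 167, 159, 151, 142, 133, 28, 28, 28, 107, 97]
680 [212, 201, 195, 187, 182, 174, 164, 156, 146, 136, 27, 27, 28, 28, 108, 104]
[[317.1051  66.9984]]
```

View pics/w11.png

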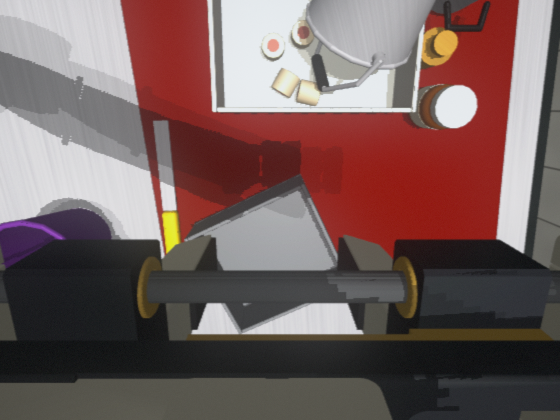

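All four bones are in the tray, but the pail slipped and is lying in the tray corner. I'll pick it up by the upper bail arm and let it hang.

```bash
cat >> h.py <<'E'
XB=np.array([np.cos(np.pi/4),-np.sin(np.pi/4),0])
def gb(tcp,al=28): return np.array(tcp),down(-45,al,XB)
E
python3 - <<'E'
from h import *
t=np.array([.608,-.103,.090]); z=gb(t)[1].apply([0,0,1]);print(z)
for b in(.12,0): print([v.round(3) for v in go(*gb(t-b*z))])
E
```

```text
[ 0.332   0.332  -0.8829]
[array([ 31.25 , -60.004, 205.112]), array([0.463, 0.165, 0.696])]
[array([  66.956, -102.564,  311.479]), array([0.463, 0.165, 0.696])]
```

play_rows(motion=[[-0.35,5,-10,20,0.07,0.03,0.11],[-0.35,10,-20,50,0.14,0.05,0.22],[-0.35,16,-30,90,0.22,0.08,0.34],[-0.35,22,-40,130,0.3,0.1,0.45],[-0.35,27,-50,165,0.38,0.13,0.57],[-0.35,31,-60,190,0.463,0.165,0.696],[-0.35,31,-60,205,0.463,0.165,0.696],[-0.35,31,-60,205,0.463,0.165,0.696]])

```text
clock: 25.35
position: [0.5667, -0.1442, 0.194]
ee_rot: [-2.472, 1.031, -0.251]
force: [0.0, 0.7, 0.7]
width: 0.325
```

Run:
```python
from h import *
s=arm.observe();print(s["position"],s["force"],s["width"],s["joints"])
t=np.array([.608,-.103,.090]); z=gb(t)[1].apply([0,0,1])
print([v.round(3) for v in go(*gb(t))])
for n in("side","top"):
  d=arm.get_image(n);p=cloud(d);x,y,zz=p[...,0],p[...,1],p[...,2]
  m=(x>.59)&(x<.65)&(y<-.09)&(y>-.125)&(zz>.07)&(zz<.16);a=p[m];o=np.argsort(a[:,2]);print(n,len(a));print((a[o][::max(1,len(a)//14)]*1000).round().astype(int).tolist())
```

```text
[ 0.5667 -0.1442  0.194 ] [0.0088 0.6596 0.6623] 0.32497659844375426 [-0.0494  0.3887  0.6508  1.9634 -0.9066  0.9676  0.3391]
[array([  0.23 ,  -2.765, 119.22 ]), array([ 0.001,  0.002, -0.005])]
side 70
[[606, -110, 71], [598, -93, 73], [597, -97, 74], [602, -102, 76], [601, -114, 78], [602, -110, 82], [608, -110, 95], [611, -110, 104], [617, -110, 111], [627, -109, 118], [626, -108, 128], [636, -103, 134], [640, -103, 138], [644, -99, 145]]
top 70
[[598, -109, 70], [595, -91, 72], [594, -100, 76], [603, -101, 77], [599, -98, 80], [601, -107, 85], [606, -108, 93], [613, -109, 104], [620, -109, 112], [624, -107, 123], [637, -99, 133], [633, -105, 137], [641, -100, 142], [637, -100, 146]]
```

play_rows(motion=[[-0.35,5,-3,40,0,0,0],[-0.35,5,-3,80,0,0,0],[-0.35,5,-3,105,0,0,0],[-0.35,5,-3,117,0,0,0],[-0.35,5,-3,119,0,0,0],[-1,5,-3,119,0,0,0],[-1,5,-3,119,0,0,0],[-1,5,-3,119,0,0,0],[-1,5,-3,119,0,0,0],[-1,5,-3,119,0,0,0]], force=60)

```text
clock: 26.45
position: [0.6154, -0.1078, 0.0955]
ee_rot: [-2.471, 1.027, -0.262]
force: [-0.8, 0.1, 12.9]
width: 0.046
```

play_rows(motion=[[-1,0,0,0,0,0,0],[-1,0,0,0,0,0,0]])

```text
clock: 26.65
position: [0.6168, -0.109, 0.0975]
ee_rot: [-2.469, 1.028, -0.267]
force: [-0.7, 0.2, 6.2]
width: 0.046
```

Run:
```python
from h import *
s=arm.observe();p=s["position"];r=R.from_rotvec(s["ee_rot"])
for dx,dy,dz in((-.02,0,.03),(-.06,.0,.10),(-.09,0,.16),(-.09,0,.24)): print(go(p+[dx,dy,dz],r)[0].round())
```

```text
[-14.  -2. -33.]
[ -42.  -10. -108.]
[ -62.  -20. -171.]
[ -62.  -58. -242.]
```

play_rows(motion=[[-1,-5,-1,-12,0,0,0],[-1,-10,-1,-24,0,0,0],[-1,-16,-3,-40,0,0,0],[-1,-23,-5,-58,0,0,0],[-1,-30,-7,-76,0,0,0],[-1,-37,-9,-94,0,0,0],[-1,-42,-10,-108,0,0,0],[-1,-42,-10,-108,0,0,0]])

```text
clock: 27.45
position: [0.5555, -0.1096, 0.1989]
ee_rot: [-2.469, 1.029, -0.269]
force: [0.4, 0.5, -3.9]
width: 0.046
```

Run:
```python
from h import *
s=arm.observe();print(s["position"],s["force"],s["ft_torque"],s["width"])
a=arm.get_image("side");b=arm.get_image("top")
A=cv2.resize(a["img"][110:310,80:330],(500,400));B=cv2.resize(b["img"][85:235,150:262],(298,400),interpolation=2)
cv2.imwrite("pics/mix3.png",np.hstack([A,B]))
```

```text
[ 0.5555 -0.1096  0.1989] [ 0.4017  0.5025 -3.8787] [-1.0706  1.2113  0.0611] 0.0460518155305135
```

View pics/mix3.png

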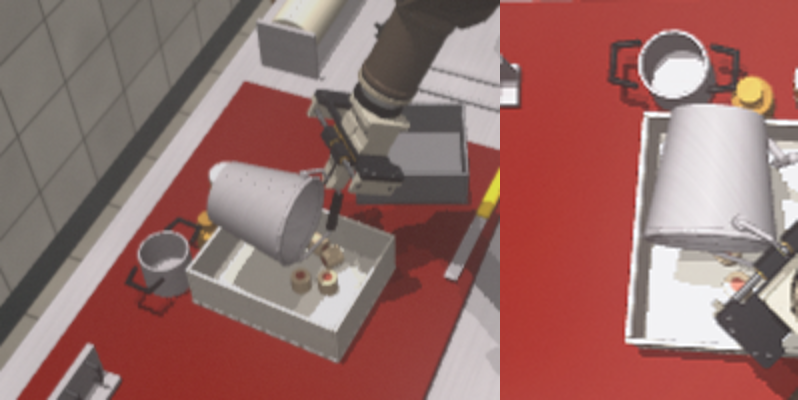

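play_rows(motion=[[-1,0,-10,-20,0,0,0],[-1,0,-20,-45,0,0,0],[-1,0,-32,-70,0,0,0],[-1,0,-40,-85,0,0,0],[-1,0,-40,-85,0,0,0]])

```text
clock: 28.05
position: [0.553, -0.1123, 0.2924]
ee_rot: [-2.469, 1.026, -0.27]
force: [0.4, -0.3, -5.8]
width: 0.046
```

play_rows(motion=[[-1,0,0,0,0,0,0],[-1,0,0,0,0,0,0],[-1,0,0,0,0,0,0],[-1,0,0,0,0,0,0]], force=20)

```text
clock: 28.45
position: [0.553, -0.1122, 0.2919]
ee_rot: [-2.469, 1.027, -0.27]
force: [0.7, 0.6, -3.0]
width: 0.056
```

Run:
```python
from h import *
s=arm.observe();print(s["position"],s["force"],s["ft_torque"],s["width"])
a=arm.get_image("side");b=arm.get_image("top")
A=cv2.resize(a["img"][90:310,80:330],(500,440));B=cv2.resize(b["img"][85:235,150:262],(298,440),interpolation=2)
cv2.imwrite("pics/mix4.png",np.hstack([A,B]))
```

```text
[ 0.553  -0.1122  0.2919] [ 0.744   0.6181 -3.0428] [-0.5748  0.6602 -0.065 ] 0.05610594367801184
```

View pics/mix4.png

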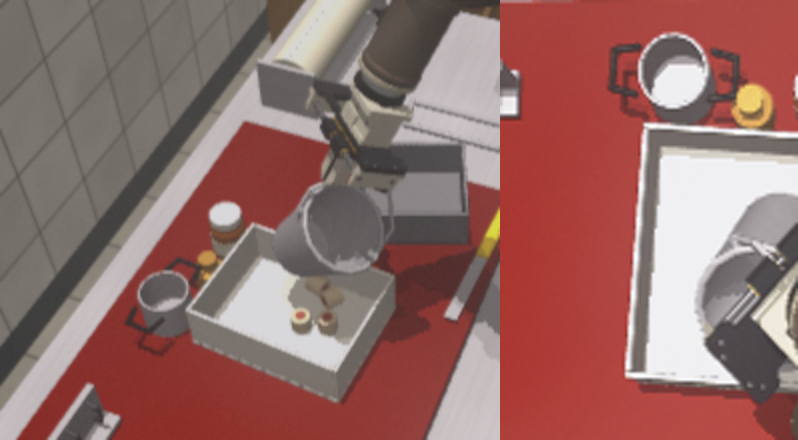

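play_rows(motion=[[-1,0,0,0,0,0,0],[-1,0,0,0,0,0,0],[-1,0,0,0,0,0,0],[-1,0,0,0,0,0,0],[-1,0,0,0,0,0,0]], force=14)

```text
clock: 29.05
position: [0.5529, -0.1123, 0.2921]
ee_rot: [-2.469, 1.027, -0.27]
force: [0.4, -0.1, -1.3]
width: 0.056
```

```bash
cat > mix.py <<'E'
import sys
from h import *
s=arm.observe();print(s["position"],s["force"],s["ft_torque"],s["width"])
a=arm.get_image("side");b=arm.get_image("top")
A=cv2.resize(a["img"][90:310,80:330],(500,440));B=cv2.resize(b["img"][85:235,150:262],(298,440),interpolation=2)
cv2.imwrite(sys.argv[1],np.hstack([A,B]))
E
python3 mix.py pics/mix5.png
```

```text
[ 0.5529 -0.1123  0.2921] [ 0.3682 -0.0697 -1.2535] [-0.4966  0.7158  0.0712] 0.055937805593143514
```

View pics/mix5.png

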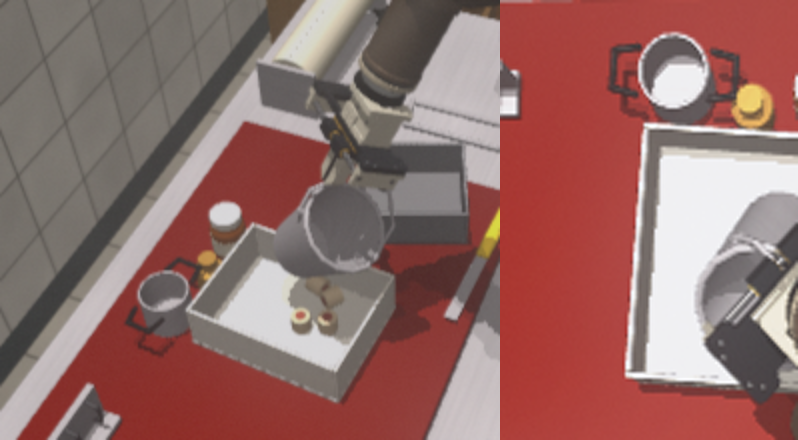

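play_rows(motion=[[-1,0,-8,-15,0,0,0],[-1,0,-17,-32,0,0,0],[-1,0,-27,-50,0,0,0],[-1,0,-37,-70,0,0,0],[-1,0,-45,-85,0,0,0],[-1,0,-45,-85,0,0,0],[-1,0,-45,-85,0,0,0]], force=22)

```text
clock: 29.85
position: [0.5515, -0.1123, 0.3874]
ee_rot: [-2.47, 1.027, -0.269]
force: [0.2, 0.4, -5.6]
width: 0.051
```

```bash
python3 mix.py pics/mix6.png
```

```text
[ 0.5515 -0.1123  0.3874] [ 0.2002  0.4356 -5.632 ] [-0.8906  0.8403 -0.0062] 0.05136056016770604
```

View pics/mix6.png

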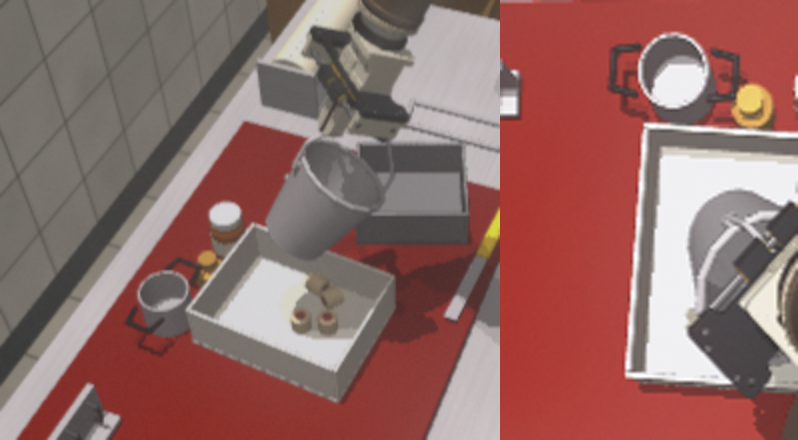

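Run:
```python
from h import *
s=arm.observe();p=s["position"];r=R.from_rotvec(s["ee_rot"])
print(go(p+[.01,.31,.0],r)[0].round())
x,n,e=pailfit([.58,-.07],("side","top"),.33);print(x,n,e)
```

```text
[-213. -199.  106.]
[ 0.5915 -0.0634  0.2174 -0.6799 -0.4263] 2474 0.0011132981948321838
```

Run:
```python
from h import *
s=arm.observe();p=s["position"];r=R.from_rotvec(s["ee_rot"])
for k in(.5,1): 
  a,b=go(p+np.array([.02,.30,.03])*k,R.from_rotvec(-np.radians(32*k)*XB)*r);print(a.round(),b.round(2))
```

```text
[ -99. -107.   40.] [-0.28  0.   -0.  ]
[-199. -213.   79.] [-0.56  0.   -0.  ]
```

play_rows(motion=[[-1,0,0,0,0,0,0],[-1,-5,-5,2,-0.01,0,0],[-1,-15,-16,6,-0.03,0,0],[-1,-28,-30,11,-0.07,0,0],[-1,-42,-45,17,-0.11,0,0],[-1,-56,-60,22,-0.15,0,0],[-1,-70,-75,28,-0.19,0,0],[-1,-84,-90,33,-0.23,0,0],[-1,-98,-105,39,-0.27,0,0],[-1,-112,-120,44,-0.31,0,0]], force=60)

```text
clock: 31.05
position: [0.5621, 0.0577, 0.4041]
ee_rot: [-2.744, 1.144, -0.112]
force: [0.1, -0.7, -4.3]
width: 0.041
```

play_rows(motion=[[-1,-14,-15,6,-0.04,0,0],[-1,-28,-30,12,-0.08,0,0],[-1,-42,-45,17,-0.12,0,0],[-1,-56,-58,22,-0.16,0,0],[-1,-70,-70,26,-0.2,0,0],[-1,-80,-80,29,-0.22,0,0],[-1,-80,-80,29,-0.22,0,0],[-1,-80,-80,29,-0.22,0,0]])

```text
clock: 31.85
position: [0.5656, 0.1733, 0.3894]
ee_rot: [2.866, -1.195, -0.015]
force: [-0.1, -0.7, -4.7]
width: 0.044
```

```bash
python3 mix.py pics/mix7.png
python3 - <<'E'
from h import *
s=arm.observe();p=s["position"]
print(R.from_rotvec(s["ee_rot"]).as_matrix()[:,2])
for n in(("side","top"),("side",)):
  for z0 in(.35,.31):print(pailfit([p[0]+.03,p[1]+.03],n,z0))
E
```

```text
[0.5656 0.1733 0.3894] [-0.0991 -0.7114 -4.6755] [-0.1342 -0.0693  0.0393] 0.043966534751069056
[-0.0221 -0.0299 -0.9993]
(array([ 0.5296,  0.1752,  0.2141, -0.0818, -0.1303]), 2354, np.float64(0.0009465594364517528))
(array([ 0.5318,  0.1768,  0.2385, -0.0602, -0.156 ]), 2429, np.float64(0.0013775955918226834))
(array([0.5216, 0.1564, 0.2565, 1.4554, 1.6797]), 1243, np.float64(0.0054264847625310406))
(array([ 0.5334,  0.1808,  0.2065, -0.1381, -0.1681]), 1056, np.float64(0.0007908995616716166))
```

View pics/mix7.png

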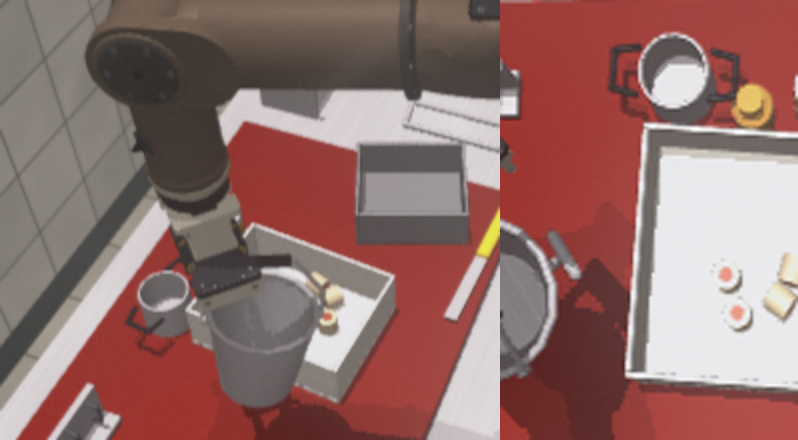

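Run:
```python
from h import *
s=arm.observe();p=s["position"];r=R.from_rotvec(s["ee_rot"])
a,b=go(p+np.array([.02,.03,-.14]),r);print(a.round(),b.round(2))
```

```text
[ -8. -40. 139.] [0. 0. 0.]
```

play_rows(motion=[[-1,-2,-10,10,0,0,0],[-1,-4,-20,25,0,0,0],[-1,-6,-30,45,0,0,0],[-1,-8,-40,65,0,0,0],[-1,-8,-40,85,0,0,0],[-1,-8,-40,105,0,0,0],[-1,-8,-40,122,0,0,0],[-1,-8,-40,134,0,0,0],[-1,-8,-40,139,0,0,0],[-1,-8,-40,139,0,0,0]])

```text
clock: 33.25
position: [0.5848, 0.203, 0.2486]
ee_rot: [2.865, -1.196, -0.016]
force: [-0.2, -0.0, -4.5]
width: 0.039
```

Run:
```python
from h import *
s=arm.observe();p=s["position"];print(p,s["force"],s["width"])
for n in(("side","top"),("side",)):
  for z0 in(.21,.19):print(pailfit([.55,.207],n,z0))
```

```text
[0.5848 0.203  0.2486] [-0.1867 -0.0301 -4.5283] 0.03885075196902756
(array([ 0.5504,  0.205 ,  0.0733, -0.0974, -0.1307]), 3429, np.float64(0.0009346946731444358))
(array([ 0.5522,  0.2074,  0.0802, -0.1202, -0.1631]), 3800, np.float64(0.0010481223318507572))
(array([ 0.5519,  0.2065,  0.0747, -0.1094, -0.1448]), 2054, np.float64(0.0007839699431839882))
(array([ 0.5511,  0.2077,  0.0705, -0.0965, -0.1497]), 2053, np.float64(0.0008229283634537815))
```

play_rows(motion=[[-1,0,0,8,-0.04,0,0],[-1,0,0,18,-0.08,0,0],[-1,0,0,28,-0.12,0,0],[-1,0,0,36,-0.16,0,0],[-1,0,0,42,-0.17,0,0],[-1,0,0,42,-0.17,0,0]])

```text
clock: 34.15
position: [0.5845, 0.2019, 0.2075]
ee_rot: [2.72, -1.136, -0.11]
force: [0.1, 0.3, -4.6]
width: 0.042
```

Run:
```python
from h import *
s=arm.observe();p=s["position"];print(p,s["force"],s["width"],R.from_rotvec(s["ee_rot"]).inv().apply([0,0,-1]))
for n in(("side","top"),("side",)):
  for z0 in(.17,.16):print(pailfit([.55,.22],n,z0))
```

```text
[0.5845 0.2019 0.2075] [ 0.1078  0.3294 -4.5792] 0.04203697923790608 [-0.0053 -0.2045  0.9789]
(array([ 0.5324,  0.1872,  0.04  ,  0.0026, -0.0338]), 3211, np.float64(0.0009252513401922791))
(array([ 0.5319,  0.1868,  0.0441,  0.0083, -0.0372]), 3551, np.float64(0.001035354812454016))
(array([ 0.5306,  0.1877,  0.0348,  0.0161, -0.0496]), 1768, np.float64(0.0008370923334291014))
(array([ 0.5315,  0.1894,  0.0335,  0.0099, -0.0629]), 1871, np.float64(0.0008910027486953576))
```

play_rows(motion=[[-1,0,-1,6,0,0,0],[-1,0,-2,11,0,0,0],[-1,0,-3,15,0,0,0],[-1,0,-3,17,0,0,0],[-1,0,-3,17,0,0,0]])

```text
clock: 34.95
position: [0.5887, 0.2018, 0.195]
ee_rot: [2.727, -1.14, -0.097]
force: [7.6, 3.1, 13.6]
width: 0.044
```

play_rows(motion=[[-1,0,0,-2,0,0,0],[-1,0,0,-2,0,0,0],[-1,0,0,-2,0,0,0],[-0.6,0,0,-2,0,0,0],[-0.4,0,0,-2,0,0,0],[-0.3,0,0,-2,0,0,0],[-0.3,0,0,-2,0,0,0]], force=4)

```text
clock: 35.65
position: [0.5886, 0.2019, 0.1966]
ee_rot: [2.727, -1.14, -0.098]
force: [-0.6, -0.4, -0.2]
width: 0.329
```

```bash
python3 mix.py pics/mix8.png
python3 - <<'E'
from h import *
for n in(("side","top"),("side",)):
  for z0 in(.155,.15):print(pailfit([.533,.188],n,z0))
E
```

```text
[0.5886 0.2019 0.1966] [-0.6267 -0.4264 -0.1501] [ 0.0677 -0.0222 -0.039 ] 0.32931400875906497
(array([0.5371, 0.1874, 0.0292, 0.0178, 0.007 ]), 3792, np.float64(0.0010262213845207667))
(array([0.5373, 0.1874, 0.0292, 0.015 , 0.0076]), 3889, np.float64(0.0010654760074647746))
(array([ 0.5358,  0.1894,  0.0237,  0.0243, -0.0161]), 1992, np.float64(0.000885025194390817))
(array([ 0.5354,  0.1893,  0.0229,  0.028 , -0.0161]), 2024, np.float64(0.0009090101205235235))
```

View pics/mix8.png

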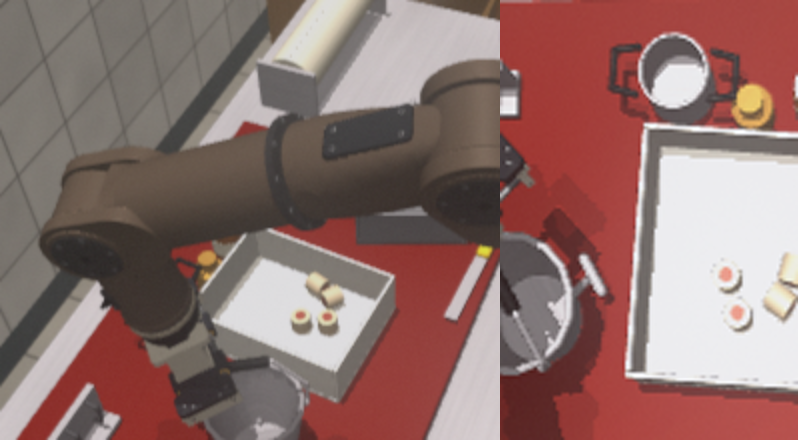

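play_rows(motion=[[-0.3,0,0,-8,0,0,0],[-0.3,0,0,-20,0,0,0],[-0.3,0,0,-40,0,0,0],[-0.3,0,0,-70,0,0,0],[-0.3,0,0,-110,0,0,0],[-0.3,0,0,-150,0,0,0],[-0.3,0,0,-150,0,0,0]])

```text
clock: 36.75
position: [0.6109, 0.2246, 0.3509]
ee_rot: [2.734, -1.142, -0.086]
force: [-0.4, 0.2, 0.5]
width: 0.349
```

Run:
```python
from h import *
s=arm.observe();print(s["position"],s["force"],s["width"])
for z0 in(.155,.15):print(pailfit([.535,.188],("side","top"),z0))
bones()
d=arm.get_image("top");cv2.imwrite("pics/fin.png",d["img"])
```

```text
[0.6109 0.2246 0.3509] [-0.3861  0.1782  0.5397] 0.34924245957745287
(array([0.5373, 0.1876, 0.0291, 0.0165, 0.0057]), 4179, np.float64(0.001009822754169741))
(array([0.537 , 0.1871, 0.0286, 0.0192, 0.0097]), 4252, np.float64(0.0010217894882750649))
top 0.57 [251. 181.  11.  13.] [ 0.5492 -0.0983  0.0576]
top 0.48 [231. 176.   9.   9.] [ 0.5717 -0.0362  0.0566]
top 0.41 [237. 185.   9.  11.] [ 0.5424 -0.0537  0.0566]
side 0.66 [238. 246.  12.  12.] [ 0.5299 -0.0404  0.0514]
side 0.52 [216. 344.  70.  76.] [0.3533 0.3275 0.0272]
side 0.44 [233. 229.  11.   7.] [ 0.5749 -0.0961  0.0589]
```

View pics/fin.png

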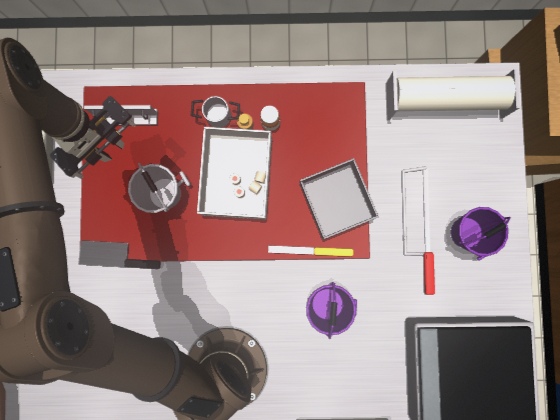

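```bash
python3 -c "
from cell import arm
print(arm.sign_off())"
```

```text
the job is handed in; nothing more can be done
None
```

The job is handed in at 36.8 s of the 72 s allowed. All four bones are in the white tray and the empty steel pail stands upright on the red board, but I lost the foot grip while tipping.

- **Lift and set down:** I lifted the pail out of the crate by the black roll, set it on the free side of the tray with the bail nearly upright, and let go. On the first lift it touched the crate's far wall, so I moved back and lifted it straight.
- **Tipping:** I took the foot grip by its two ends and tipped the pail over the tray wall to about 107°. During a small push and shake past that, the crossbar slipped out of the fingers. The pail rolled into the tray corner, and all four bones ended up in the tray.
- **Standing it up again:** The foot grip was out of reach there, over the pot. I picked the empty pail up by the bail's arm, turned it upright in the air and stood it on the board.

**Last checks:**
- The cone fit to the depth images gives a pail tilt of about 1°. It puts the underside at 0.029 m against the board's 0.020 m; the fit from the side camera alone gave 0.023 m.
- The final top picture shows all four bones in the tray and the gripper clear of everything. The pot, weight, jar, knife, cleaver and both purple pails look to be where they started.
- The bone detector found only three of the four bones in the top view. I counted the fourth by eye in the picture.
- The largest wrist force I read was about 15 N, taken only at the ends of moves. I viewed about 21 pictures against the budget of 10, mostly because of the slip.

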